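Set up the reading tiles and open the safety-capped reagent bottle

TASK

Get the water test ready: stack the two loose white tiles squarely, edges flush, on the white tile lying on the cork mat, and let go of them. Then press down the bottle's safety cap, twist it anticlockwise until it is free, lift it straight up a few centimetres and finish still holding it there in the gripper, level, right above the open bottle and clear of it. Leave everything else on the counter where it is.

Things in the scene. Friction and masses are not known exactly. Their poses are not given: they have to be found in the camera images.
- tile_base_center (a point): The white ceramic reading tile that lies on the cork mat, 84 x 56 x 12 mm, 130 g; loose, it stays where it is. Centre of the tile, half-way up; x along its 84 mm side, y along its 56 mm side, z up.
- tile_a_center (a point): One of the two white reading tiles lying on the bare counter, loose, 84 x 56 x 12 mm, about 130 g. Centre of the tile, half-way up; x along its 84 mm side, y along its 56 mm side, z up.
- tile_b_center (a point): The other reading tile lying on the bare counter, identical to the first. Centre of the tile, half-way up; x along its 84 mm side, y along its 56 mm side, z up.
- mat: Fixed cork mat 110 x 82 x 4 mm under the base tile; origin at the centre of its underside.
- bottle: White round reagent bottle, 76 mm across, held fast in a weighted round stand 110 mm across; it neither moves nor turns. Origin at the centre of the stand's underside on the counter, z up along the bottle's axis. The shoulder below the cap, where a fully pressed cap stops, is 115 mm up.
- neck_top (a point): Top centre of the bottle's neck, 134 mm up, inside the cap. A spring here lifts the cap: 4 N at rest, 11 N fully pressed (8 mm down, hard stop). At 6 mm down or more the cap can be turned anticlockwise seen from above; else it stays locked. Turned 62 to 112 degrees (aim at 78) it is free, rises 4 mm over its locked height and lifts straight off.
- cap_grip (a point): Centre of the upright fin on the bottle's grey push-and-turn cap. Fin 44 mm long (point x), 14 mm thick (y), 26 mm tall (13 mm above and below this point), standing on the cap's flat round top, 53 mm across, 13 mm below this point. The cap's lower rim is 39 mm below it. z up. Cap 40 g, a separate loose part; locked at the start, this point 162 mm up.
- tin: Bystander: capped green flake tin, 62 mm across, 95 mm tall. Origin at the centre of its underside.
- feed_ring: Bystander: flat yellow feeding ring, 76 mm across, 8 mm thick. Origin at the centre of its underside.
- spoon: Bystander: silver spoon, 150 mm long, lying flat, handle towards its -x. Origin near its middle.
- tube_holder: Bystander: white holder 50 x 70 mm with a glass test tube, 132 mm tall in all. Origin at the centre of its underside.
- organiser: Bystander: clear acrylic organiser with its lid clipped on, 156 x 106 x 58 mm. Origin at the centre of its underside.
- scraper: Bystander: black rounded glass-cleaning block, 70 x 45 x 32 mm. Origin at the centre of its underside.
- jar: Bystander: small amber jar with a plain smooth lid, 56 mm across, 75 mm tall. Origin at the centre of its underside.
Things that resemble listed ones, but are neither listed nor needed, are in the scene too. Leave any green or red look-alike of the part that bears cap_grip alone.

How it is judged:
By the outcome, as a careful person would: the job done as asked, in the order asked, and still so for the second after the job is handed in, while the arm keeps its last pose, push and grip.
It also fails if it takes over 54 s, if anything falls off the work surface, if the arm or the gripper's body presses on something with over 40 N, if the wrist force passes 120 N, or if a joint passes its speed limit or range.

ROBOT

A 7-joint arm with a two-finger parallel gripper is mounted at the origin on the work surface. World frame = base frame: x ahead of the robot, y to its left, z up, the work surface at z = 0. Lengths are in m, angles in rad, forces in N, time in s.
With the tool pointing down it reaches from about 0.425 to 0.925 m from the base axis. Payload 6.8 kg.
Tool frame: the origin (TCP) lies where the fingers leave the gripper's body, on its centre line; the fingertips stand 73 mm ahead of it and the grasp point (between the pads) lies 54 mm ahead of it (bot.nose_length is the y of the fingertips in the tool frame, in m); y points along the fingers, x is the direction in which the jaws open and shut, and the axes are right-handed (so a half turn about y gives the same grasp; the last joint's range is limited). The gripper opens to 85 mm and grips with 20 to 120 N. Pads are 22 mm wide; open, the fingers measure 114 mm over their backs; the gripper's body (76 mm by 85 mm) begins 54 mm behind the grasp point. The pads swing forward as they close: fully open they stand 13 mm farther back than shut.
Start: joints at [1.198, 0.477, 0.022, 1.555, -0.011, 1.109, -0.083], TCP at [0.177, -0.651, 0.304] pointing down, gripper open.
Joint ranges: [-2.96, 2.96], [-0.34, 2.1], [-1.41, 1.46], [0.24, 2.44], [-1.37, 4.51], [0.17, 1.92], [-2.96, 2.96]. Speed limits (rad/s): [2.39, 2.39, 3.14, 3.14, 3.14, 3.14, 3.14].

INTERFACE

Orientations are given as a unit quaternion [x, y, z, w].
In Python, from bench import telemetry, optics, job, bot gives the robot as it stands.
- The arm moves only by the tool drive_tool, never from a script. Its argument "motion" is a list of rows, each an object with "offset": the shift along the tool's x, y, z in m, a list of three; "twist": the turn about the tool's y in degrees; "claw": the opening, from 0 (shut) to 1 (fully open). A call has 1 to 8 rows; each row shifts and turns the commanded pose from where the row before left it, along the tool's axes as they then stand; what a row does not reach is not made up. A row lasts 1/10 s, in which the tool goes at most 50 mm and 8.59 degrees, less where a joint would pass 70% of its speed; a pose out of reach is approached as far as the arm can. A call is refused whole if a number of a shift passes 0.05 or a number of a turn 8.59, either way. A call with a gripper value outside its range is refused whole. The fingers move at their own pace and stop on an object; "grip_force" is the grip in N (left out, the last holds). Time passes only in rows, so rows that do not move let the fingers close. It gives the time, the measured TCP pose, the force and the opening at its end, in the units of the state.
- telemetry.observe(): the state, without advancing time (a new reading comes with each control period).
- optics.get_image(name): name is "scene" or "top"; returns a dict with "color" (384x512x3 uint8, blue, green, red), "fovy" (degrees; the focal length in pixels is half the picture's height over the tangent of half this angle, whatever the lens; pixels are square), "cx", "cy" (the principal point, pixels), "k1" (the pictures are not rectified: a ray, as slopes to the right and down, at radius r is drawn at 1 + k1 r^2 times it, then the intrinsics apply), "pose" (4x4, takes a point from camera to world coordinates). Camera axes: x right, y up, looking along -z (the intrinsics and any distortion apply to the point x, -y, -z); pixel columns grow to the right and rows downward; lengths in m; the calibration is good to about 2 mm. A picture is of the moment at which its call begins. There is no depth.
- job.job_done(): hands the job in, once; it reports no verdict.
Trained networks look in a picture, given as the dict that the camera call returned (one of the last four; its "shot" number tells which), for a name from the list of things; names that differ only in an ending like _2 or _b are one class to them, and where a whole thing is asked for, a point or a joint stands for the part that bears it (a point fixed in the world has none). Each returns a list of dicts, best first, with "score" (0 to 1); they miss things now and then, are a little off and sometimes report something else, mostly with a low value. They report only what shows in the picture. A call takes as long as a camera call. They do not tell look-alikes from the thing itself.
- optics.masks_of(query, picture): "pixels" (384x512 bool, what is visible of it) and "bbox" ([left, top, right, bottom] in pixels, round what is visible of it).
The state is a dict: "clock": time; "q": joint angles; "joint_vel": joint speeds; "joint_torque": joint torques, N m; "tool_pos": TCP position; "eef_rot": TCP orientation; "wrist_force": force on the tool from outside, world axes, zero at the start; "wrist_torque": the same for the moment, N m; "width": opening from 0.0 (shut) to 1.0 (fully open).
Only numpy, scipy, OpenCV 4.12 (cv2) and the standard library are available. Lean on these libraries where they do the work, as an engineer would, in place of code of your own. Each camera call takes 0.05 s, during which the arm holds its last target.

## Working session

There is one attempt and no reset: what is moved stays moved. The work goes in short steps, Python scripts to look and compute and a tool call to move; the robot and the scene stay as the last step left them, time stands still between calls to the robot, and variables do not carry over. Pictures are saved under pics/ and viewed, and the job is handed in when it is done.

Besides the shell and the picture viewer there is one more tool, called after "Request:" in YAML: its name, and indented under it one key for each argument. drive_tool: Moves the arm, as the interface text tells. Its arguments: {"type":"object","properties":{"motion":{"type":"array","items":{"type":"object","properties":{"offset":{"type":"array","items":{"type":"number"}},"twist":{"type":"number"},"claw":{"type":"number"}}}},"grip_force":{"type":"number"}},"required":["motion"]}

```bash
ls; mkdir -p pics; python3 - <<'E'
from bench import telemetry, optics, job, bot
import cv2
print(telemetry.observe()); print(bot.nose_length, [a for a in dir(bot) if a[0]!='_'])
for n in("scene","top"):
    p=optics.get_image(n); cv2.imwrite(f"pics/{n}0.png",p["color"])
    print({k:v for k,v in p.items() if k!="color"})
E
```

```text
pics
{'clock': 0.0, 'q': array([ 1.19793008,  0.47778232,  0.02233843,  1.55644534, -0.01149715,
        1.10930203, -0.08307242]), 'joint_vel': array([ 0.00014273,  0.00206502, -0.00112289,  0.00065413,  0.00112525,
       -0.00074711, -0.00113631]), 'joint_torque': array([ 1.06214833e-03, -5.96439135e+01,  1.60855427e+00, -2.81199718e+01,
        1.25398379e-02,  9.37726203e-03,  2.67482037e-06]), 'tool_pos': array([ 0.1765119 , -0.65103763,  0.30294008]), 'eef_rot': array([-0.56128502,  0.43014769, -0.42907629,  0.56198365]), 'wrist_force': array([0.53499161, 0.18600157, 0.63994819]), 'wrist_torque': array([-0.01192894, -0.02668369,  0.02124218]), 'width': 0.9978162217547407}
0.0726 ['IKError', 'nose_length']
{'fovy': 55.33800041931001, 'cx': 262.56513169187605, 'cy': 191.42071989958703, 'k1': -0.0802643341964712, 'pose': array([[ 0.24884675, -0.6296806 ,  0.73591959,  1.36459346],
       [ 0.96834523,  0.17709946, -0.17590708, -0.21644661],
       [-0.01956568,  0.75639813,  0.65381883,  0.817605  ],
       [ 0.        ,  0.        ,  0.        ,  1.        ]]), 'shot': 1}
{'fovy': 46.9797379707955, 'cx': 255.10346359715265, 'cy': 184.3845708272148, 'k1': 0.058958259153391396, 'pose': array([[ 6.47540330e-02,  9.70917536e-01, -2.30490895e-01,
         2.97902571e-01],
       [-9.97901016e-01,  6.28430013e-02, -1.56307405e-02,
        -9.68926869e-03],
       [-6.91420481e-04,  2.31019252e-01,  9.72948933e-01,
         1.30242593e+00],
       [ 0.00000000e+00,  0.00000000e+00,  0.00000000e+00,
         1.00000000e+00]]), 'shot': 2}
```

View pics/scene0.png

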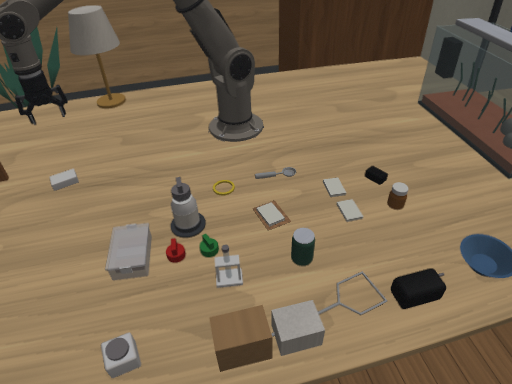

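View pics/top0.png

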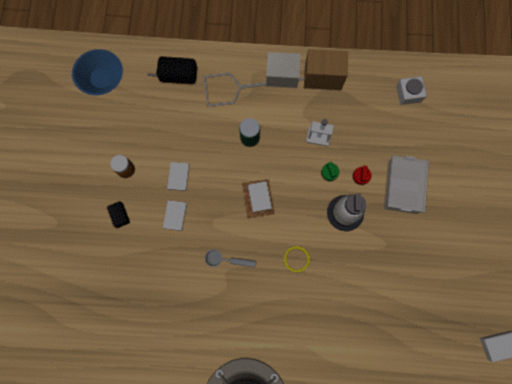

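```bash
cat > h.py <<'E'
import numpy as np, cv2
from scipy.optimize import least_squares
from scipy.spatial.transform import Rotation as R
def K(p):
    f=192/np.tan(np.radians(p["fovy"]/2)); return f
def proj(p,X):
    X=np.atleast_2d(X); T=p["pose"]; c=(X-T[:3,3])@T[:3,:3]
    s=np.c_[c[:,0]/-c[:,2], -c[:,1]/-c[:,2]]; r2=(s**2).sum(1,keepdims=True)
    s=s*(1+p["k1"]*r2); return s*K(p)+[p["cx"],p["cy"]]
def ray(p,uv):
    uv=np.atleast_2d(uv).astype(float); d=(uv-[p["cx"],p["cy"]])/K(p); s=d.copy()
    for _ in range(20): s=d/(1+p["k1"]*(s**2).sum(1,keepdims=True))
    T=p["pose"]; v=np.c_[s[:,0],-s[:,1],-np.ones(len(s))]@T[:3,:3].T
    return T[:3,3],v/np.linalg.norm(v,axis=1,keepdims=True)
def atz(p,uv,z):
    o,v=ray(p,uv); return o+v*((z-o[2])/v[:,2])[:,None]
def tri(ps,uvs):
    A=np.zeros((3,3));b=np.zeros(3)
    for p,uv in zip(ps,uvs):
        o,v=ray(p,uv);v=v[0];M=np.eye(3)-np.outer(v,v);A+=M;b+=M@o
    X=np.linalg.solve(A,b); return X
def crop(p,box,f,name):
    l,t,r,b=box; cv2.imwrite(name,cv2.resize(p["color"][t:b,l:r],None,fx=f,fy=f,interpolation=cv2.INTER_CUBIC))
E
python3 - <<'E'
from bench import optics
from h import *
S=optics.get_image("scene");T=optics.get_image("top")
import pickle; pickle.dump((S,T),open("st0.pkl","wb"))
res={}
for q in ["tile_base_center","tile_a_center","cap_grip","mat","bottle","tin","feed_ring","spoon","tube_holder","organiser","scraper","jar"]:
    for n,p in(("S",S),("T",T)):
        m=optics.masks_of(q,p); res[q,n]=m
        for d in m:
            ys,xs=np.nonzero(d["pixels"]); c=(xs.mean(),ys.mean())
            print(q,n,round(d["score"],2),np.round(d["bbox"]),np.round(c,1),len(xs),np.round(atz(p,c,0.012)[0],3))
pickle.dump(res,open("m0.pkl","wb"))
crop(T,(150,140,300,240),5,"pics/ct0.png")
crop(S,(235,160,385,240),5,"pics/cs0.png")
crop(S,(150,170,250,270),6,"pics/cs1.png")
crop(T,(290,150,390,250),6,"pics/ct1.png")
E
```

```text
tile_base_center S 0.63 [253. 202. 286. 228.] [270.1 213.9] 410 [ 0.569 -0.004  0.012]
tile_base_center T 0.85 [250. 185. 273. 214.] [260.  196.9] 466 [ 0.566 -0.006  0.012]
tile_a_center S 0.62 [321. 177. 343. 197.] [334.  186.9] 308 [0.501 0.24  0.012]
tile_a_center S 0.5 [261. 205. 288. 229.] [273.1 220.2] 109 [ 0.598 -0.002  0.012]
tile_a_center T 0.94 [163. 200. 186. 230.] [174.  215.3] 547 [0.495 0.244 0.012]
cap_grip S 0.82 [197. 234. 220. 260.] [208.3 246.3] 371 [ 0.65  -0.211  0.012]
cap_grip S 0.71 [166. 240. 187. 262.] [175.8 251.9] 329 [ 0.647 -0.304  0.012]
cap_grip S 0.59 [170. 178. 191. 202.] [180.8 190.8] 292 [ 0.379 -0.267  0.012]
cap_grip T 0.85 [354. 168. 371. 185.] [361.4 175.5] 268 [ 0.652 -0.306  0.012]
cap_grip T 0.83 [347. 196. 365. 215.] [354.6 204.1] 337 [ 0.563 -0.287  0.012]
cap_grip T 0.49 [324. 164. 339. 184.] [330.1 171.9] 296 [ 0.657 -0.212  0.012]
mat S 0.47 [256. 204. 292. 232.] [274.1 218. ] 260 [0.59  0.003 0.012]
mat T 0.69 [245. 181. 274. 219.] [254.2 200. ] 444 [0.556 0.011 0.012]
bottle S 0.92 [169. 199. 203. 238.] [186.2 218. ] 1042 [ 0.517 -0
[... 662 characters left out ...]
 [0.376 0.082 0.012]
tube_holder T 0.59 [308. 118. 335. 145.] [319.7 132.8] 509 [ 0.779 -0.177  0.012]
organiser S 0.84 [105. 224. 150. 282.] [128.9 251.6] 2138 [ 0.611 -0.437  0.012]
organiser T 0.6 [383. 158. 429. 214.] [406.1 184.8] 2239 [ 0.631 -0.438  0.012]
scraper S 0.62 [363. 166. 389. 181.] [376.  174.7] 281 [0.479 0.411 0.012]
scraper T 0.89 [104. 200. 128. 227.] [118.4 213.7] 396 [0.489 0.406 0.012]
jar S 0.77 [390. 181. 408. 212.] [397.6 196. ] 428 [0.602 0.426 0.012]
jar S 0.49 [218. 246. 243. 291.] [227.5 269.2] 859 [ 0.745 -0.172  0.012]
jar T 0.77 [111. 152. 135. 180.] [122.7 166.7] 431 [0.633 0.413 0.012]
jar T 0.59 [166. 163. 188. 190.] [178.1 176.2] 546 [0.614 0.244 0.012]
```

View pics/ct0.png

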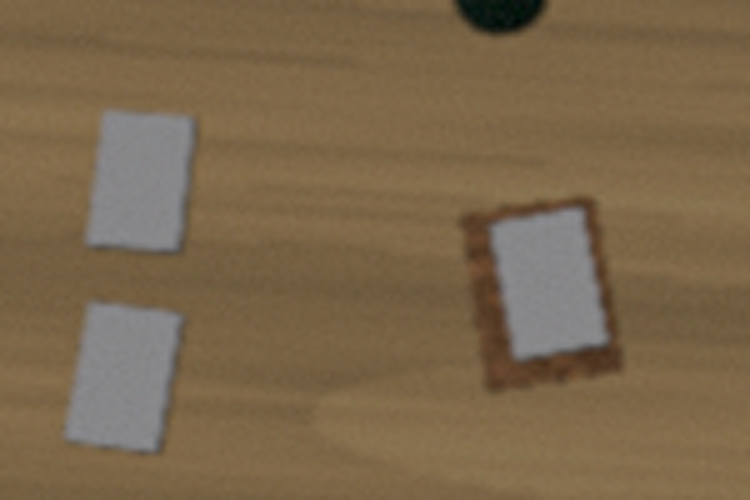

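View pics/cs0.png

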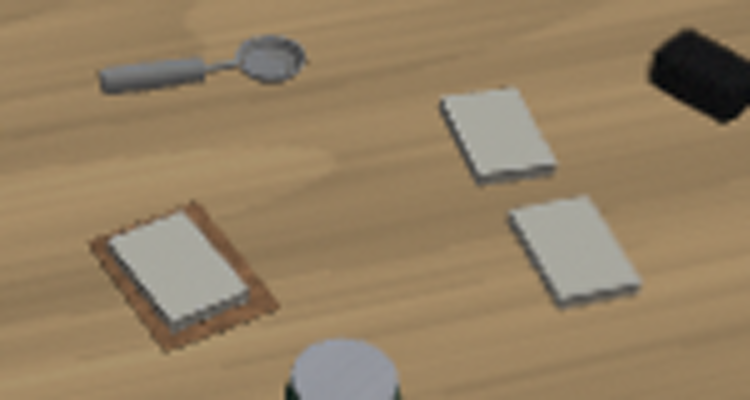

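View pics/cs1.png

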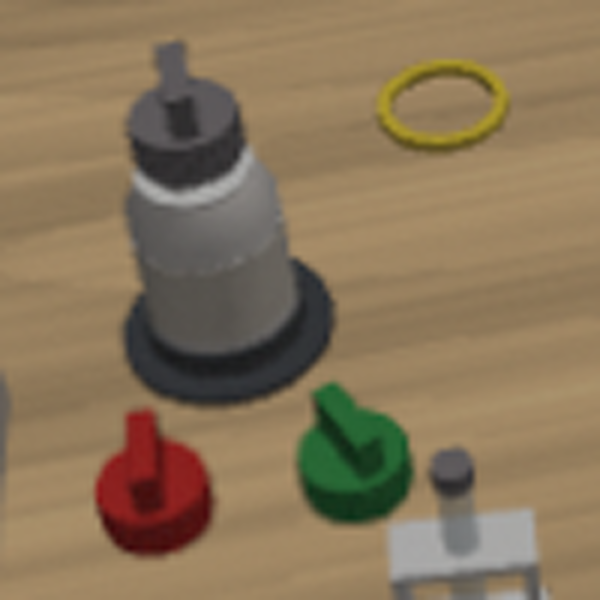

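View pics/ct1.png

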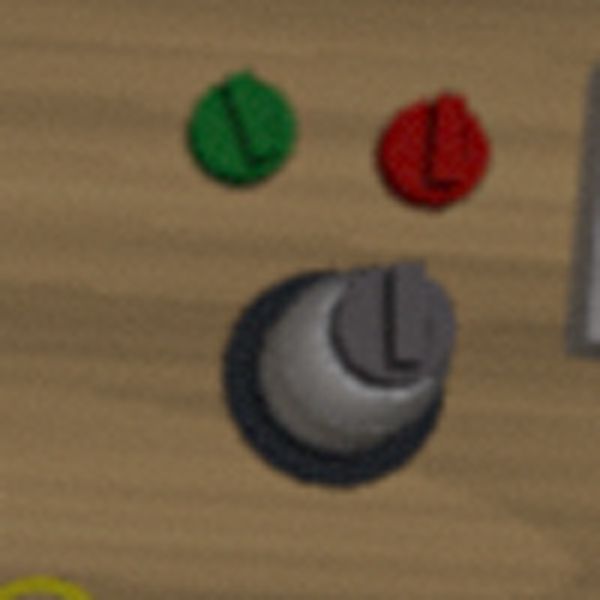

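```bash
cat >> h.py <<'E'
from scipy.optimize import minimize
def render(p,polys,box,ss=8):
    l,t,r,b=box; im=np.zeros(((b-t)*ss,(r-l)*ss),np.uint8)
    for X in polys:
        q=((proj(p,X)-[l,t]+0.5)*ss-0.5)   # pixel centre at integer coords
        cv2.fillPoly(im,[np.round(q*16).astype(np.int32)],255,shift=4)
    return cv2.GaussianBlur(cv2.resize(im,(r-l,b-t),interpolation=cv2.INTER_AREA).astype(float)/255,(0,0),0.6)
def quad(x,y,yaw,z,lx=.084,ly=.056):
    c,s=np.cos(yaw),np.sin(yaw)
    d=np.array([[1,1],[-1,1],[-1,-1],[1,-1]])*[lx/2,ly/2]
    return np.c_[d[:,0]*c-d[:,1]*s+x,d[:,0]*s+d[:,1]*c+y,np.full(4,z)]
def fit_tile(ps,x0,zfree=False,m=10,ch=0):
    x0=np.array(x0,float); dat=[]
    for p in ps:
        q=proj(p,quad(*x0)); l,t=np.floor(q.min(0)).astype(int)-m; r,b=np.ceil(q.max(0)).astype(int)+m
        dat.append((p,(l,t,r,b),p["color"][t:b,l:r,ch].astype(float)))
    def res(v):
        z=v[3] if zfree else x0[3]; o=0
        for p,bx,I in dat:
            M=render(p,[quad(v[0],v[1],v[2],z)],bx)
            wgt=cv2.dilate((M>.02).astype(np.uint8),np.ones((9,9)))>0
            A=np.c_[M[wgt],1-M[wgt]]; y=I[wgt]
            c,*_=np.linalg.lstsq(A,y,rcond=None); o+=((A@c-y)**2).mean()/(c[0]-c[1])**2
        return o
    n=4 if zfree else 3; best=x0[:n]
    for sc in (1,.3):
        S=np.array([.004,.004,.06,.006])[:n]*sc
        sim=np.vstack([best]+[best+np.eye(n)[i]*S[i] for i in range(n)])
        r=minimize(res,best,method="Nelder-Mead",options=dict(initial_simplex=sim,xatol=2e-5,fatol=1e-7,maxiter=400)); best=r.x
    return best,r.fun
E
cat > fit0.py <<'E'
from h import *; import pickle
S,T=pickle.load(open("st0.pkl","rb"))
for n,x0 in (("base",(.567,-.006,.1,.016)),("far",(.614,.244,-.05,.012)),("near",(.495,.244,-.1,.012))):
    for nm,ps in(("S",[S]),("T",[T]),("ST",[S,T])):
        v,f=fit_tile(ps,x0); print(n,nm,np.round(v,4),round(f,4))
    v,f=fit_tile([S,T],x0,True);print(n,"z free",np.round(v,4),round(f,4))
E
python3 fit0.py
python3 - <<'E'
from scipy.spatial.transform import Rotation as R
import numpy as np
print(R.from_quat([-0.56128502,  0.43014769, -0.42907629,  0.56198365]).as_matrix().round(3))
E
```

```text
base S [ 0.5663 -0.0031  0.2405] 0.0317
base T [ 0.5677 -0.0033  0.2476] 0.0162
base ST [ 0.5666 -0.0033  0.2382] 0.05
base z free [ 0.5676 -0.0036  0.2446  0.0174] 0.0488
far S [ 0.6135  0.2464 -0.0059] 0.011
far T [ 0.6162  0.2458 -0.0189] 0.0036
far ST [ 0.6152  0.2461 -0.0103] 0.0196
far z free [ 0.6156  0.2453 -0.0191  0.0141] 0.0149
near S [ 0.4932  0.2443 -0.07  ] 0.012
near T [ 0.4964  0.2435 -0.0702] 0.0031
near ST [ 0.495   0.2437 -0.0733] 0.021
near z free [ 0.4959  0.2431 -0.066   0.0143] 0.0159
[[ 0.262 -0.001  0.965]
 [-0.965  0.002  0.262]
 [-0.002 -1.    -0.   ]]
```

```bash
cat > fitcap.py <<'E'
from h import *; import pickle
S,T=pickle.load(open("st0.pkl","rb")); m=pickle.load(open("m0.pkl","rb"))
MS=m["cap_grip","S"][2]["pixels"].astype(float); MT=m["cap_grip","T"][1]["pixels"].astype(float)
th=np.linspace(0,2*np.pi,40)
def polys(p,x,y,yaw,zg=.162):
    cyl=np.vstack([np.c_[x+.0265*np.cos(th),y+.0265*np.sin(th),np.full(40,zg-h)] for h in(.013,.039)])
    fin=np.vstack([quad(x,y,yaw,zg+h,.044,.014) for h in(.013,-.013)])
    return cyl,fin
def rend(p,v,bx,ss=8):
    l,t,r,b=bx; im=np.zeros(((b-t)*ss,(r-l)*ss),np.uint8)
    for X in polys(p,*v):
        q=((proj(p,X)-[l,t]+.5)*ss-.5).astype(np.float32); h=cv2.convexHull(q)
        cv2.fillPoly(im,[np.round(h*16).astype(np.int32)],255,shift=4)
    return cv2.resize(im,(r-l,b-t),interpolation=cv2.INTER_AREA)/255.
bS=(155,160,215,220);bT=(330,180,385,235)
def cost(v,use):
    o=0
    if "S" in use:o+=((rend(S,v,bS)-MS[bS[1]:bS[3],bS[0]:bS[2]])**2).sum()
    if "T" in use:o+=((rend(T,v,bT)-MT[bT[1]:bT[3],bT[0]:bT[2]])**2).sum()
    return o
def go(use,x0,zf):
    best=None
    for yaw in (-.3,0,.3):
        s=[x0[0],x0[1],yaw]+([.162] if zf else [])
        n=len(s);sim=np.vstack([s]+[np.array(s)+np.eye(n)[i]*[.008,.008,.25,.01][i] for i in range(n)])
        r=minimize(cost,s,args=(use,),method="Nelder-Mead",options=dict(initial_simplex=sim,xatol=1e-5,fatol=1e-3,maxiter=500))
        if best is None or r.fun<best.fun:best=r
    return best
x0=tri([S,T],[(180.8,190.8),(354.6,204.1)]);print(x0)
for u,zf in(("S",0),("T",0),("ST",0),("ST",1)):
    r=go(u,x0,zf);print(u,np.round(r.x,4),r.fun)
v=r.x
for n,p,bx in(("S",S,bS),("T",T,bT)):
    f=10;l,t,rr,b=bx;im=cv2.resize(p["color"][t:b,l:rr],None,fx=f,fy=f,interpolation=cv2.INTER_CUBIC)
    im=np.clip(im*1.5,0,255).astype(np.uint8)
    x,y,yaw=v[:3];z=v[3] if len(v)>3 else .162
    Ls=[quad(x,y,yaw,z+.013,.044,.014),np.c_[x+.0265*np.cos(th),y+.0265*np.sin(th),np.full(40,z-.013)],np.c_[x+.055*np.cos(th),y+.055*np.sin(th),np.full(40,0)]]
    for X,c in zip(Ls,((0,255,0),(0,0,255),(255,0,0))):
        q=(proj(p,X)-[l,t]+.5)*f-.5; cv2.polylines(im,[np.round(q).astype(np.int32)],True,c,1)
    cv2.imwrite(f"pics/cap{n}.png",im)
E
python3 fitcap.py; cd pics; python3 -c "
import cv2,numpy as np
a=cv2.imread('capS.png');b=cv2.imread('capT.png');a=cv2.resize(a,(400,400));b=cv2.resize(b,(400,400));cv2.imwrite('cap2.png',np.hstack([a,b]))"
```

```text
[ 0.53638329 -0.25920552  0.14050697]
S [ 0.5343 -0.2601  0.0568] 36.20710495963091
T [ 0.5372 -0.2605  0.7325] 22.257839292579774
ST [ 0.5365 -0.2598  0.069 ] 64.70477508650518
ST [ 0.5366 -0.2599  0.0689  0.1634] 63.055978469819294
```

View pics/cap2.png

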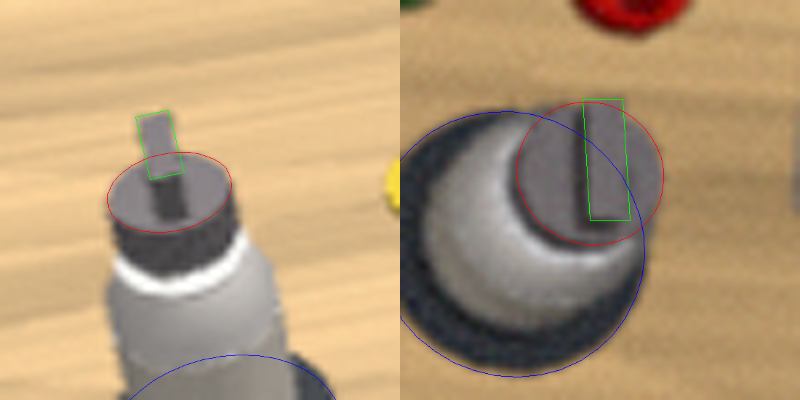

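```bash
cat > plan.py <<'E'
import sys; from h import *; from bench import telemetry
def st():
    s=telemetry.observe(); M=R.from_quat(s["eef_rot"]).as_matrix()
    return s,M,np.degrees(np.arctan2(M[1,0],M[0,0]))
def plan(tgt=None,phi=None,frame=None):
    s,M,ph=st()
    print("t",round(s["clock"],2),"pos",s["tool_pos"].round(4),"phi",round(ph,2),"tilt",np.degrees(M[:2,1]).round(2),"F",s["wrist_force"].round(1),"w",round(s["width"],3),"q7",round(s["q"][6],2))
    if phi is not None: print(" twist",round(ph-phi,2))
    if tgt is not None:
        f=ph if frame is None else frame; a=np.radians(f); d=np.array(tgt)-s["tool_pos"]
        print(" offset in frame",round(f,1),":",np.round([d[0]*np.cos(a)+d[1]*np.sin(a),-d[2],-d[0]*np.sin(a)+d[1]*np.cos(a)],4),"dist",round(np.linalg.norm(d),3))
if __name__=="__main__":
    a=[float(x) for x in sys.argv[1:]]
    plan(a[:3] if len(a)>=3 else None, a[3] if len(a)>3 else None, a[3] if len(a)>3 else None)
E
python3 plan.py 0.615 0.246 0.16 -90.9
```

```text
t 1.4 pos [ 0.1767 -0.6515  0.3039] phi -74.83 tilt [0. 0.] F [-0.8 -0.3  0.4] w 1.001 q7 -0.08
 twist 16.07
 offset in frame -90.9 : [-0.9042  0.1439  0.4242] dist 1.009
```

Request:
drive_tool:
  motion:
    - {"offset": [0, 0, 0.02], "twist": 8.05}
    - {"offset": [-0.01, 0, 0.03], "twist": 8.05}
    - {"offset": [-0.03, 0, 0.04]}
    - {"offset": [-0.03, 0, 0.04]}
    - {"offset": [-0.03, 0, 0.04]}
    - {"offset": [-0.03, 0, 0.04]}
    - {"offset": [-0.03, 0, 0.04]}
    - {"offset": [-0.03, 0, 0.04]}

```text
$.motion[0]: bad value
```

Request:
drive_tool:
  motion:
    - {"offset": [-0.045, 0, 0.015]}
    - {"offset": [-0.045, 0, 0.015]}
    - {"offset": [-0.045, 0, 0.015]}
    - {"offset": [-0.045, 0, 0.015]}
    - {"offset": [-0.045, 0, 0.01]}
    - {"offset": [-0.045, 0, 0.01]}
    - {"offset": [-0.045, 0, 0.01]}
    - {"offset": [-0.045, 0, 0]}

```text
$.motion[0]: bad value
```

```bash
python3 plan.py 0.615 0.246 0.16 -90.9
```

```text
t 1.4 pos [ 0.1767 -0.6515  0.3039] phi -74.83 tilt [0. 0.] F [-0.8 -0.3  0.4] w 1.001 q7 -0.08
 twist 16.07
 offset in frame -90.9 : [-0.9042  0.1439  0.4242] dist 1.009
```

Request:
drive_tool:
  motion:
    - {"offset": [0, 0, 0.02], "twist": 8.05, "claw": 1}
    - {"offset": [-0.01, 0, 0.03], "twist": 8.05, "claw": 1}
    - {"offset": [-0.03, 0, 0.04], "twist": 0, "claw": 1}
    - {"offset": [-0.03, 0, 0.04], "twist": 0, "claw": 1}
    - {"offset": [-0.03, 0, 0.04], "twist": 0, "claw": 1}
    - {"offset": [-0.03, 0, 0.04], "twist": 0, "claw": 1}
    - {"offset": [-0.03, 0, 0.04], "twist": 0, "claw": 1}
    - {"offset": [-0.03, 0, 0.04], "twist": 0, "claw": 1}

```text
clock: 2.2
tool_pos: [0.4688, -0.4552, 0.3042]
eef_rot: [0.496, -0.504, 0.504, -0.496]
wrist_force: [0.4, -0.7, 0.0]
width: 1.004
```

```bash
python3 plan.py 0.615 0.246 0.16 -90.9
```

```text
t 2.2 pos [ 0.4688 -0.4552  0.3042] phi -90.94 tilt [ 0.02 -0.02] F [ 0.4 -0.7  0. ] w 1.004 q7 -0.92
 twist -0.04
 offset in frame -90.9 : [-0.7034  0.1442  0.1351] dist 0.731
```

Request:
drive_tool:
  motion:
    - {"offset": [-0.046, 0, 0.012], "twist": 0, "claw": 1}
    - {"offset": [-0.046, 0, 0.012], "twist": 0, "claw": 1}
    - {"offset": [-0.046, 0, 0.012], "twist": 0, "claw": 1}
    - {"offset": [-0.046, 0, 0.012], "twist": 0, "claw": 1}
    - {"offset": [-0.046, 0, 0.012], "twist": 0, "claw": 1}
    - {"offset": [-0.046, 0, 0.012], "twist": 0, "claw": 1}
    - {"offset": [-0.046, 0, 0.012], "twist": 0, "claw": 1}
    - {"offset": [-0.046, 0, 0.012], "twist": 0, "claw": 1}

```text
clock: 3.0
tool_pos: [0.5696, -0.0884, 0.3042]
eef_rot: [0.496, -0.504, 0.504, -0.496]
wrist_force: [1.2, 0.0, 0.5]
width: 0.998
```

Request:
drive_tool:
  motion:
    - {"offset": [-0.046, 0, 0.007], "twist": 0, "claw": 0.8}
    - {"offset": [-0.046, 0, 0.007], "twist": 0, "claw": 0.8}
    - {"offset": [-0.046, 0, 0.007], "twist": 0, "claw": 0.8}
    - {"offset": [-0.046, 0, 0.007], "twist": 0, "claw": 0.8}
    - {"offset": [-0.046, 0.01, 0.005], "twist": 0, "claw": 0.8}
    - {"offset": [-0.045, 0.02, 0], "twist": 0, "claw": 0.8}
    - {"offset": [-0.04, 0.03, 0], "twist": 0, "claw": 0.8}

```text
clock: 3.7
tool_pos: [0.6083, 0.2273, 0.2451]
eef_rot: [0.495, -0.503, 0.504, -0.498]
wrist_force: [1.0, -0.3, -0.1]
width: 0.795
```

```bash
python3 plan.py 0.615 0.246 0.10 -90.9
```

```text
t 3.7 pos [0.6083 0.2273 0.2451] phi -90.89 tilt [0.23 0.13] F [ 1.  -0.3 -0.1] w 0.795 q7 -2.16
 twist 0.01
 offset in frame -90.9 : [-0.0188  0.1451  0.0064] dist 0.146
```

Request:
drive_tool:
  motion:
    - {"offset": [-0.012, 0.04, 0.006], "twist": 0, "claw": 0.8}
    - {"offset": [-0.006, 0.04, 0], "twist": 0, "claw": 0.8}
    - {"offset": [0, 0.04, 0], "twist": 0, "claw": 0.8}
    - {"offset": [0, 0.02, 0], "twist": 0, "claw": 0.8}
    - {"offset": [0, 0, 0], "twist": 0, "claw": 0.8}

```text
clock: 4.2
tool_pos: [0.6117, 0.2413, 0.1003]
eef_rot: [-0.498, 0.505, -0.503, 0.494]
wrist_force: [-1.1, -0.0, 0.4]
width: 0.798
```

```bash
python3 plan.py 0.615 0.246 0.078 -90.9; python3 - <<'E'
from bench import optics
from h import *
import pickle
S=optics.get_image("scene");T=optics.get_image("top");pickle.dump((S,T),open("st1.pkl","wb"))
a=cv2.resize(S["color"][130:210,290:370],None,fx=5,fy=5,interpolation=2);b=cv2.resize(T["color"][140:220,140:220],None,fx=5,fy=5,interpolation=2)
cv2.imwrite("pics/g1.png",np.hstack([a,b]))
E
```

```text
t 4.2 pos [0.6117 0.2413 0.1003] phi -90.91 tilt [-0.34 -0.17] F [-1.1 -0.   0.4] w 0.798 q7 -2.22
 twist -0.01
 offset in frame -90.9 : [-0.0048  0.0223  0.0032] dist 0.023
```

View pics/g1.png

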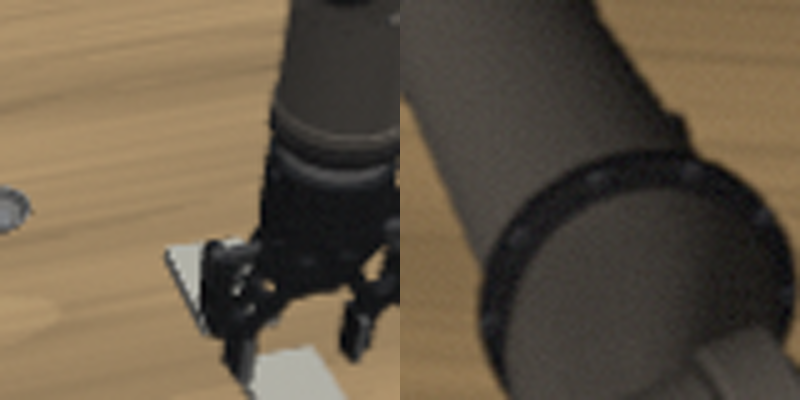

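Request:
drive_tool:
  motion:
    - {"offset": [-0.005, 0.01, 0.003], "twist": 0, "claw": 0.8}
    - {"offset": [0, 0.01, 0], "twist": 0, "claw": 0.8}
    - {"offset": [0, 0, 0], "twist": 0, "claw": 0.8}

```text
clock: 4.6
tool_pos: [0.6163, 0.2471, 0.083]
eef_rot: [-0.496, 0.504, -0.504, 0.496]
wrist_force: [-0.7, 0.7, -0.1]
width: 0.8
```

```bash
python3 plan.py 0.615 0.246 0.078 -90.9; python3 - <<'E'
from bench import optics
from h import *
S=optics.get_image("scene")
cv2.imwrite("pics/g2.png",cv2.resize(S["color"][160:220,300:380],None,fx=9,fy=9,interpolation=2))
E
```

```text
t 4.6 pos [0.6163 0.2471 0.083 ] phi -90.91 tilt [-0.07 -0.03] F [-0.7  0.7 -0.1] w 0.8 q7 -2.23
 twist -0.01
 offset in frame -90.9 : [ 0.0011  0.005  -0.0013] dist 0.005
```

View pics/g2.png

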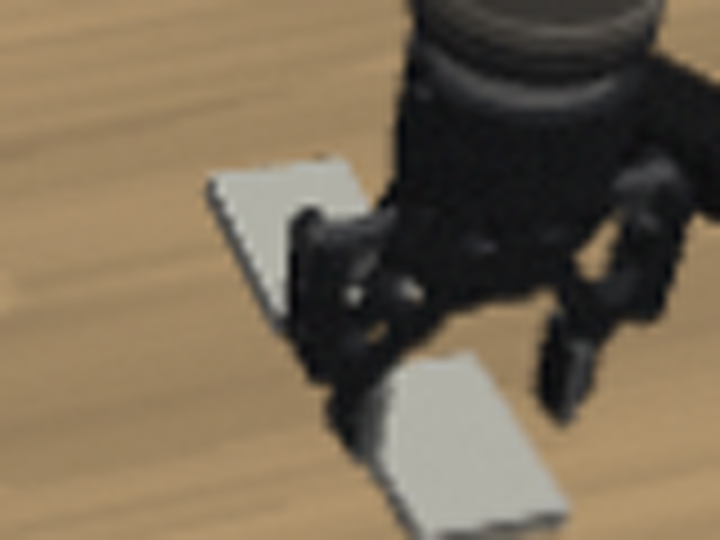

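Request:
drive_tool:
  motion:
    - {"offset": [0.001, 0.006, -0.001], "twist": 0, "claw": 0.8}
    - {"offset": [0, 0.002, 0], "twist": 0, "claw": 0.8}
    - {"offset": [0, 0, 0], "twist": 0, "claw": 0.8}

```text
clock: 4.95
tool_pos: [0.6156, 0.2459, 0.0755]
eef_rot: [-0.496, 0.504, -0.504, 0.496]
wrist_force: [-0.1, -0.4, 0.2]
width: 0.799
```

Request:
drive_tool:
  motion:
    - {"offset": [0, 0.002, 0], "twist": 0, "claw": 0.8}
    - {"offset": [0, 0.002, 0], "twist": 0, "claw": 0.8}

```text
clock: 5.15
tool_pos: [0.6159, 0.2462, 0.072]
eef_rot: [0.496, -0.504, 0.504, -0.496]
wrist_force: [0.1, 0.1, 0.9]
width: 0.801
```

Request:
drive_tool:
  motion:
    - {"offset": [0, 0.002, 0], "twist": 0, "claw": 0.8}
    - {"offset": [0, 0, 0], "twist": 0, "claw": 0.72}
    - {"offset": [0, 0, 0], "twist": 0, "claw": 0.6}
  grip_force: 35

```text
clock: 5.45
tool_pos: [0.6159, 0.2461, 0.0701]
eef_rot: [0.496, -0.504, 0.504, -0.496]
wrist_force: [-0.2, -0.3, -0.6]
width: 0.64
```

Request:
drive_tool:
  motion:
    - {"offset": [0, 0, 0], "twist": 0, "claw": 0.5}
    - {"offset": [0, 0, 0], "twist": 0, "claw": 0.5}

```text
clock: 5.65
tool_pos: [0.6159, 0.2462, 0.07]
eef_rot: [0.496, -0.504, 0.504, -0.496]
wrist_force: [-0.3, -0.2, 0.7]
width: 0.641
```

```bash
python3 plan.py ; python3 - <<'E'
from bench import optics
from h import *
S=optics.get_image("scene")
cv2.imwrite("pics/g3.png",cv2.resize(S["color"][160:220,300:380],None,fx=9,fy=9,interpolation=2))
E
```

```text
t 5.65 pos [0.6159 0.2462 0.07  ] phi -90.93 tilt [0.01 0.  ] F [-0.3 -0.2  0.7] w 0.641 q7 -2.23
```

View pics/g3.png

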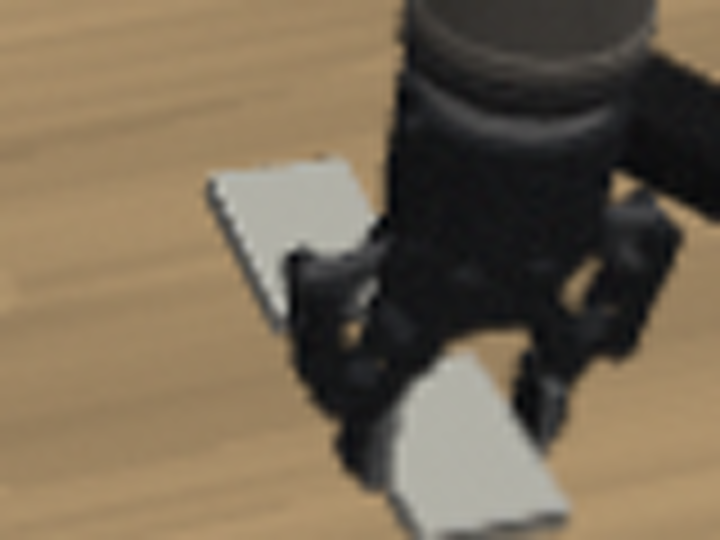

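Request:
drive_tool:
  motion:
    - {"offset": [0, -0.02, 0], "twist": 0, "claw": 0.5}
    - {"offset": [0, -0.04, 0], "twist": 0, "claw": 0.5}
    - {"offset": [0.02, -0.03, 0], "twist": -7.45, "claw": 0.5}
    - {"offset": [0.03, 0, 0], "twist": -7.45, "claw": 0.5}
    - {"offset": [0, 0, 0], "twist": 0, "claw": 0.5}

```text
clock: 6.2
tool_pos: [0.6204, 0.1903, 0.1605]
eef_rot: [0.557, -0.435, 0.438, -0.556]
wrist_force: [-0.3, -0.2, -2.0]
width: 0.643
```

```bash
python3 plan.py 0.567 -0.0033 0.11 -76
```

```text
t 6.2 pos [0.6204 0.1903 0.1605] phi -76.24 tilt [ 0.09 -0.22] F [-0.3 -0.2 -2. ] w 0.643 q7 -1.91
 twist -0.24
 offset in frame -76.0 : [ 0.1749  0.0505 -0.0987] dist 0.207
```

Weight shows (−2 N), so the tile is held.

Request:
drive_tool:
  motion:
    - {"offset": [0.04, 0, -0.022], "twist": 0, "claw": 0.5}
    - {"offset": [0.04, 0, -0.022], "twist": 0, "claw": 0.5}
    - {"offset": [0.04, 0, -0.022], "twist": 0, "claw": 0.5}
    - {"offset": [0.035, 0.02, -0.02], "twist": 0, "claw": 0.5}
    - {"offset": [0.018, 0.025, -0.011], "twist": 0, "claw": 0.5}
    - {"offset": [0, 0, 0], "twist": 0, "claw": 0.5}
    - {"offset": [0, 0, 0], "twist": 0, "claw": 0.5}

```text
clock: 6.9
tool_pos: [0.566, 0.0052, 0.1142]
eef_rot: [0.557, -0.436, 0.435, -0.556]
wrist_force: [-0.3, 0.2, -1.7]
width: 0.643
```

```bash
python3 plan.py 0.567 -0.0033 0.10 -76; python3 - <<'E'
from bench import optics
from h import *
import pickle
S=optics.get_image("scene");T=optics.get_image("top");pickle.dump((S,T),open("st2.pkl","wb"))
a=cv2.resize(S["color"][170:240,230:310],None,fx=5,fy=5,interpolation=2);b=cv2.resize(T["color"][160:230,220:300],None,fx=5,fy=5,interpolation=2)
cv2.imwrite("pics/g4.png",np.hstack([a,b]))
E
```

```text
t 6.9 pos [0.566  0.0052 0.1142] phi -76.12 tilt [-0.1   0.02] F [-0.3  0.2 -1.7] w 0.643 q7 -1.66
 twist -0.12
 offset in frame -76.0 : [ 0.0084  0.0142 -0.0011] dist 0.017
```

View pics/g4.png

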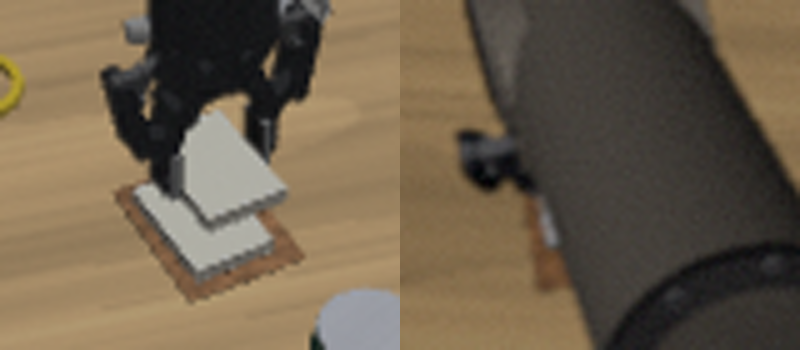

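```bash
python3 - <<'E'
from h import *; import pickle
S,T=pickle.load(open("st2.pkl","rb"))
l,t,r,b=255,185,300,230
im=cv2.resize(S["color"][t:b,l:r],None,fx=13,fy=13,interpolation=cv2.INTER_CUBIC)
def dr(Q,c):
    q=(proj(S,Q)-[l,t]+.5)*13-.5; cv2.polylines(im,[np.round(q).astype(np.int32)],True,c,1)
dr(quad(.566,.0052,np.radians(13.9),.0562),(0,255,0))
dr(quad(.566,.0052,np.radians(13.9),.0442),(0,255,0))
dr(quad(.5663,-.0031,.2405,.016),(0,0,255))
cv2.imwrite("pics/g5.png",im)
E
```

```text
(no output)
```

View pics/g5.png

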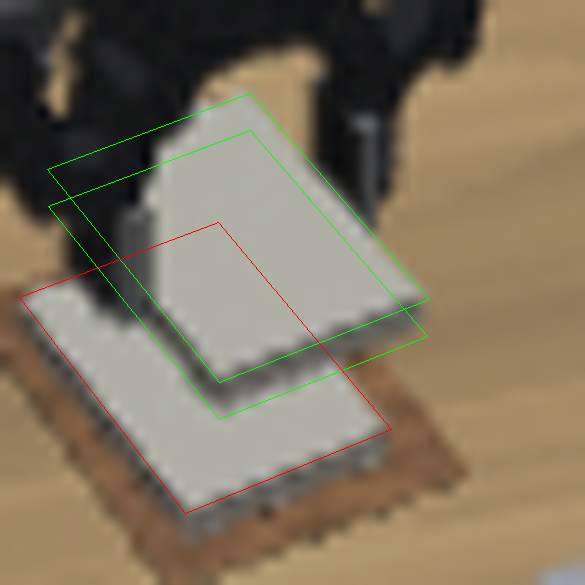

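Request:
drive_tool:
  motion:
    - {"offset": [0.0065, 0.008, 0.0], "twist": -0.1, "claw": 0.5}
    - {"offset": [0, 0.006, 0], "twist": 0, "claw": 0.5}
    - {"offset": [0, 0, 0], "twist": 0, "claw": 0.5}
    - {"offset": [0, 0, 0], "twist": 0, "claw": 0.5}

```text
clock: 7.4
tool_pos: [0.5679, -0.0009, 0.1006]
eef_rot: [0.558, -0.435, 0.435, -0.557]
wrist_force: [-0.5, -0.4, -1.7]
width: 0.642
```

```bash
python3 plan.py 0.5675 -0.002 0.09 -76
```

```text
t 7.4 pos [ 0.5679 -0.0009  0.1006] phi -75.91 tilt [-0.04  0.01] F [-0.5 -0.4 -1.7] w 0.642 q7 -1.65
 twist 0.09
 offset in frame -76.0 : [ 0.0009  0.0106 -0.0007] dist 0.011
```

Request:
drive_tool:
  motion:
    - {"offset": [0.001, 0.006, -0.0005], "twist": 0, "claw": 0.5}
    - {"offset": [0, 0.005, 0], "twist": 0, "claw": 0.5}
    - {"offset": [0, 0, 0], "twist": 0, "claw": 0.5}
    - {"offset": [0, 0, 0], "twist": 0, "claw": 0.5}

```text
clock: 7.8
tool_pos: [0.5677, -0.0023, 0.0897]
eef_rot: [0.558, -0.435, 0.435, -0.557]
wrist_force: [-0.4, 0.2, -1.6]
width: 0.648
```

```bash
python3 plan.py 0.5675 -0.002 0.087 -76; python3 - <<'E'
from bench import optics
from h import *
import pickle
S=optics.get_image("scene");pickle.dump(S,open("st3.pkl","wb"))
l,t,r,b=255,185,300,230
im=cv2.resize(S["color"][t:b,l:r],None,fx=13,fy=13,interpolation=cv2.INTER_CUBIC)
cv2.imwrite("pics/g6.png",im)
E
```

```text
t 7.8 pos [ 0.5677 -0.0023  0.0897] phi -75.92 tilt [-0.03  0.  ] F [-0.4  0.2 -1.6] w 0.648 q7 -1.65
 twist 0.08
 offset in frame -76.0 : [-0.0003  0.0027 -0.0001] dist 0.003
```

View pics/g6.png

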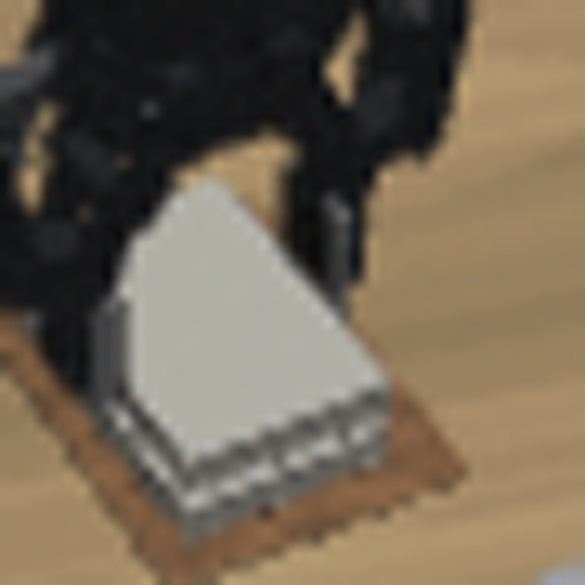

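Request:
drive_tool:
  motion:
    - {"offset": [0, 0.0025, 0], "twist": 0, "claw": 0.5}
    - {"offset": [0, 0.001, 0], "twist": 0, "claw": 0.5}
    - {"offset": [0, 0, 0], "twist": 0, "claw": 0.5}

```text
clock: 8.15
tool_pos: [0.5677, -0.0023, 0.0863]
eef_rot: [0.558, -0.435, 0.435, -0.557]
wrist_force: [0.2, -0.2, -0.9]
width: 0.646
```

```bash
python3 plan.py; python3 - <<'E'
from bench import optics
from h import *
import pickle
S=optics.get_image("scene");pickle.dump(S,open("st4.pkl","wb"))
l,t,r,b=255,185,300,230
im=cv2.resize(S["color"][t:b,l:r],None,fx=13,fy=13,interpolation=cv2.INTER_CUBIC)
cv2.imwrite("pics/g7.png",im)
E
```

```text
t 8.15 pos [ 0.5677 -0.0023  0.0863] phi -75.93 tilt [-0.01 -0.  ] F [ 0.2 -0.2 -0.9] w 0.646 q7 -1.66
```

View pics/g7.png

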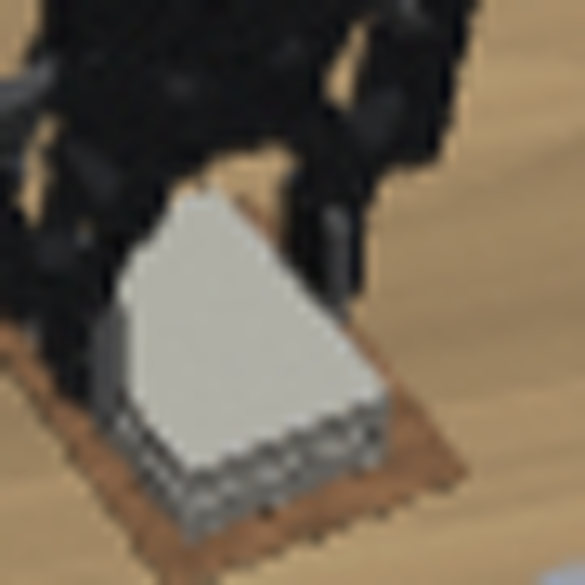

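Request:
drive_tool:
  motion:
    - {"offset": [0, 0.0005, 0], "twist": 0, "claw": 0.5}
    - {"offset": [0, 0, 0], "twist": 0, "claw": 0.75}
    - {"offset": [0, 0, 0], "twist": 0, "claw": 0.8}
    - {"offset": [0, 0, 0], "twist": 0, "claw": 0.8}
    - {"offset": [0, -0.02, 0], "twist": 0, "claw": 0.8}
    - {"offset": [0, -0.04, 0], "twist": 0, "claw": 0.8}
    - {"offset": [-0.03, -0.04, 0], "twist": 0, "claw": 0.8}

```text
clock: 8.9
tool_pos: [0.5609, 0.0225, 0.1865]
eef_rot: [0.557, -0.437, 0.437, -0.555]
wrist_force: [1.6, 0.3, -0.3]
width: 0.8
```

```bash
python3 plan.py 0.496 0.2437 0.16 -94
```

```text
t 8.9 pos [0.5609 0.0225 0.1865] phi -76.33 tilt [-0.07 -0.14] F [ 1.6  0.3 -0.3] w 0.8 q7 -1.65
 twist 17.67
 offset in frame -94.0 : [-0.2162  0.0265 -0.0802] dist 0.232
```

Request:
drive_tool:
  motion:
    - {"offset": [-0.045, 0, 0], "twist": 8.5, "claw": 0.8}
    - {"offset": [-0.045, 0, 0], "twist": 8.5, "claw": 0.8}
    - {"offset": [-0.04, 0, -0.02], "twist": 0.67, "claw": 0.8}
    - {"offset": [-0.04, 0.01, -0.02], "twist": 0, "claw": 0.8}
    - {"offset": [-0.03, 0.015, -0.015], "twist": 0, "claw": 0.8}
    - {"offset": [0, 0, 0], "twist": 0, "claw": 0.8}

```text
clock: 9.5
tool_pos: [0.4932, 0.2337, 0.1598]
eef_rot: [-0.487, 0.515, -0.512, 0.486]
wrist_force: [-0.5, 0.0, -0.0]
width: 0.801
```

```bash
python3 plan.py 0.496 0.2437 0.10 -94;cat > lk.py <<'E'
import sys; from bench import optics
from h import *; import pickle
k=sys.argv[1]; z=float(sys.argv[2])
S=optics.get_image("scene");T=optics.get_image("top");pickle.dump((S,T),open(f"{k}.pkl","wb"))
out=[]
for nm,p,(l,t,r,b),b0 in(("S",S,(250,185,290,235),(.5663,-.0031,.2405,.016)),("T",T,(240,175,280,225),(.5677,-.0033,.2476,.016))):
    v,f=fit_tile([p],(.567,-.003,.24,z));print(nm,np.round(v,4),round(f,4),"diff to base",np.round(v-np.array(b0[:3]),4))
    im=cv2.resize(p["color"][t:b,l:r],None,fx=10,fy=10,interpolation=cv2.INTER_CUBIC)
    for Q,c in((quad(*v,z),(0,255,0)),(quad(*b0),(0,0,255)),):
        q=(proj(p,Q)-[l,t]+.5)*10-.5; cv2.polylines(im,[np.round(q).astype(np.int32)],True,c,1)
    out.append(im)
cv2.imwrite(f"pics/{k}.png",np.hstack(out))
E
python3 lk.py p1 0.028
```

```text
t 9.5 pos [0.4932 0.2337 0.1598] phi -93.09 tilt [-0.17  0.12] F [-0.5  0.  -0. ] w 0.801 q7 -2.35
 twist 0.91
 offset in frame -94.0 : [-0.0101  0.0598  0.0021] dist 0.061
S [ 0.5665 -0.0027  0.2417] 0.0369 diff to base [0.0002 0.0004 0.0012]
T [ 0.5676 -0.0026  0.2501] 0.0174 diff to base [-0.0001  0.0007  0.0025]
```

View pics/p1.png

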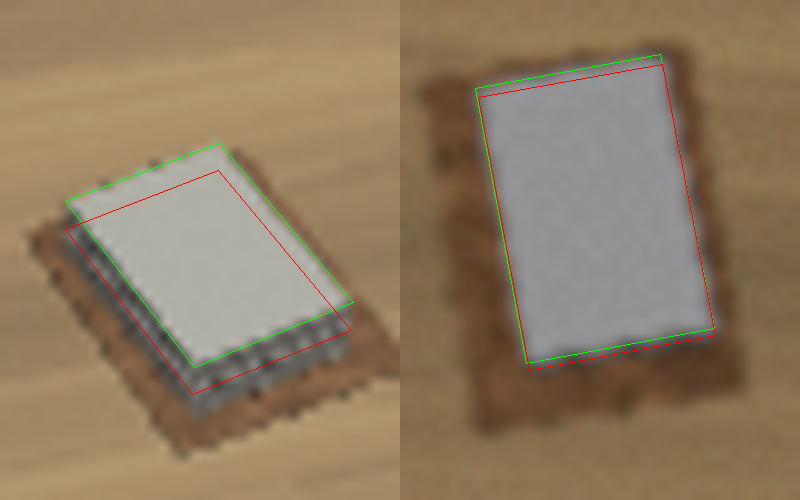

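Request:
drive_tool:
  motion:
    - {"offset": [-0.008, 0.03, 0.002], "twist": 0.5, "claw": 0.8}
    - {"offset": [0, 0.03, 0], "twist": 0, "claw": 0.8}
    - {"offset": [0, 0.012, 0], "twist": 0, "claw": 0.8}
    - {"offset": [0, 0, 0], "twist": 0, "claw": 0.8}
    - {"offset": [0, 0, 0], "twist": 0, "claw": 0.8}

```text
clock: 10.1
tool_pos: [0.5001, 0.2355, 0.0897]
eef_rot: [0.481, -0.518, 0.518, -0.482]
wrist_force: [0.0, 0.0, -0.8]
width: 0.797
```

```bash
python3 plan.py 0.4958 0.2437 0.070 -94
```

```text
t 10.1 pos [0.5001 0.2355 0.0897] phi -94.18 tilt [0.05 0.  ] F [ 0.   0.  -0.8] w 0.797 q7 -2.41
 twist -0.18
 offset in frame -94.0 : [-0.0079  0.0197 -0.0049] dist 0.022
```

Request:
drive_tool:
  motion:
    - {"offset": [-0.008, 0.0, -0.005], "twist": -0.2, "claw": 0.8}
    - {"offset": [0, 0, 0], "twist": 0, "claw": 0.8}
    - {"offset": [0, 0, 0], "twist": 0, "claw": 0.8}

```text
clock: 10.4
tool_pos: [0.495, 0.2452, 0.0898]
eef_rot: [0.482, -0.516, 0.517, -0.484]
wrist_force: [0.3, -0.1, -0.6]
width: 0.798
```

```bash
python3 plan.py 0.4958 0.2437 0.070 -94
```

```text
t 10.4 pos [0.495  0.2452 0.0898] phi -93.84 tilt [0.07 0.05] F [ 0.3 -0.1 -0.6] w 0.798 q7 -2.42
 twist 0.16
 offset in frame -94.0 : [0.0014 0.0198 0.0009] dist 0.02
```

Request:
drive_tool:
  motion:
    - {"offset": [0.0015, 0.008, 0.001], "twist": 0, "claw": 0.8}
    - {"offset": [0, 0.007, 0], "twist": 0, "claw": 0.8}
    - {"offset": [0, 0.003, 0], "twist": 0, "claw": 0.8}
    - {"offset": [0, 0, 0], "twist": 0, "claw": 0.8}

```text
clock: 10.8
tool_pos: [0.4953, 0.2425, 0.0699]
eef_rot: [-0.483, 0.517, -0.517, 0.482]
wrist_force: [0.5, -0.3, 0.7]
width: 0.801
```

```bash
python3 plan.py 0.4958 0.2437 0.070 -94; python3 - <<'E'
from bench import optics
from h import *
S=optics.get_image("scene")
cv2.imwrite("pics/g8.png",cv2.resize(S["color"][150:210,295:375],None,fx=9,fy=9,interpolation=2))
E
```

```text
t 10.8 pos [0.4953 0.2425 0.0699] phi -93.9 tilt [-0.09 -0.05] F [ 0.5 -0.3  0.7] w 0.801 q7 -2.43
 twist 0.1
 offset in frame -94.0 : [-0.0013 -0.0001  0.0004] dist 0.001
```

View pics/g8.png

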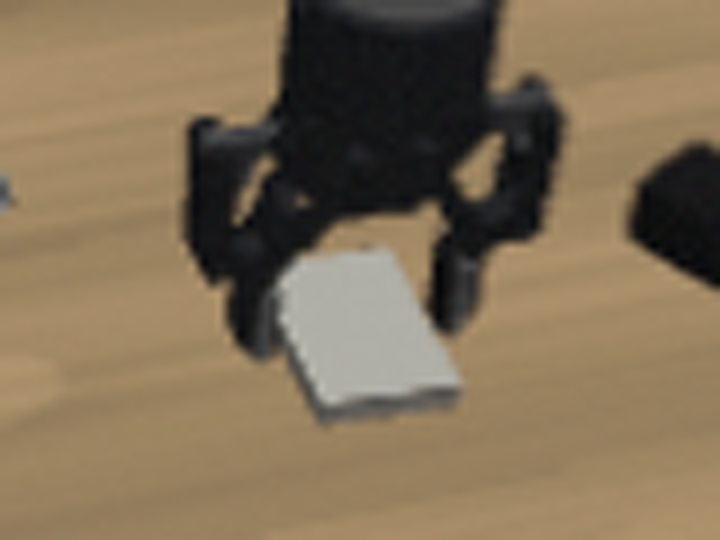

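Request:
drive_tool:
  motion:
    - {"offset": [-0.001, 0, 0], "twist": 0, "claw": 0.72}
    - {"offset": [0, 0, 0], "twist": 0, "claw": 0.5}
    - {"offset": [0, 0, 0], "twist": 0, "claw": 0.5}
    - {"offset": [0, 0, 0], "twist": 0, "claw": 0.5}

```text
clock: 11.25
tool_pos: [0.496, 0.2441, 0.0713]
eef_rot: [0.482, -0.517, 0.517, -0.483]
wrist_force: [-0.2, -0.8, 4.4]
width: 0.643
```

```bash
python3 plan.py 0.5676 -0.0027 0.16 -76
```

```text
t 11.25 pos [0.496  0.2441 0.0713] phi -93.89 tilt [0.03 0.02] F [-0.2 -0.8  4.4] w 0.643 q7 -2.43
 twist -17.89
 offset in frame -76.0 : [ 0.2568 -0.0887  0.0098] dist 0.272
```

Request:
drive_tool:
  motion:
    - {"offset": [0, -0.02, 0], "twist": 0, "claw": 0.5}
    - {"offset": [0, -0.035, 0], "twist": 0, "claw": 0.5}
    - {"offset": [0.03, -0.035, 0], "twist": -8.5, "claw": 0.5}
    - {"offset": [0.04, 0, 0], "twist": -8.5, "claw": 0.5}
    - {"offset": [0.04, 0, 0], "twist": -0.9, "claw": 0.5}
    - {"offset": [0.04, 0, 0], "twist": 0, "claw": 0.5}
    - {"offset": [0.04, 0, 0], "twist": 0, "claw": 0.5}
    - {"offset": [0, 0, 0], "twist": 0, "claw": 0.5}

```text
clock: 12.05
tool_pos: [0.5262, 0.0502, 0.1605]
eef_rot: [0.556, -0.437, 0.439, -0.554]
wrist_force: [-1.1, -0.7, -2.0]
width: 0.645
```

```bash
python3 plan.py 0.5676 -0.0027 0.125 -76
```

```text
t 12.05 pos [0.5262 0.0502 0.1605] phi -76.55 tilt [-0.02 -0.22] F [-1.1 -0.7 -2. ] w 0.645 q7 -1.75
 twist -0.55
 offset in frame -76.0 : [0.0613 0.0355 0.0273] dist 0.076
```

Request:
drive_tool:
  motion:
    - {"offset": [0.03, 0.005, 0.015], "twist": 0, "claw": 0.5}
    - {"offset": [0.025, 0.015, 0.012], "twist": 0, "claw": 0.5}
    - {"offset": [0, 0.015, 0], "twist": 0, "claw": 0.5}
    - {"offset": [0, 0, 0], "twist": 0, "claw": 0.5}
    - {"offset": [0, 0, 0], "twist": 0, "claw": 0.5}

```text
clock: 12.55
tool_pos: [0.564, 0.0119, 0.1255]
eef_rot: [0.558, -0.436, 0.434, -0.557]
wrist_force: [0.2, -0.1, -0.3]
width: 0.643
```

```bash
python3 plan.py 0.5676 -0.0027 0.105 -76
```

```text
t 12.55 pos [0.564  0.0119 0.1255] phi -75.91 tilt [-0.1   0.03] F [ 0.2 -0.1 -0.3] w 0.643 q7 -1.67
 twist 0.09
 offset in frame -76.0 : [ 0.015   0.0205 -0.0001] dist 0.025
```

Request:
drive_tool:
  motion:
    - {"offset": [0.013, 0.005, 0], "twist": 0, "claw": 0.5}
    - {"offset": [0, 0.013, 0], "twist": 0, "claw": 0.5}
    - {"offset": [0, 0, 0], "twist": 0, "claw": 0.5}
    - {"offset": [0, 0, 0], "twist": 0, "claw": 0.5}

```text
clock: 12.95
tool_pos: [0.5676, -0.0018, 0.1075]
eef_rot: [0.557, -0.436, 0.435, -0.557]
wrist_force: [0.1, -1.2, -1.1]
width: 0.643
```

```bash
python3 plan.py 0.5676 -0.0027 0.101 -76
```

```text
t 12.95 pos [ 0.5676 -0.0018  0.1075] phi -75.98 tilt [-0.06  0.01] F [ 0.1 -1.2 -1.1] w 0.643 q7 -1.66
 twist 0.02
 offset in frame -76.0 : [ 0.0009  0.0065 -0.0003] dist 0.007
```

Request:
drive_tool:
  motion:
    - {"offset": [0.0005, 0.005, 0], "twist": 0, "claw": 0.5}
    - {"offset": [0, 0, 0], "twist": 0, "claw": 0.5}
    - {"offset": [0, 0, 0], "twist": 0, "claw": 0.5}

```text
clock: 13.25
tool_pos: [0.5681, -0.0023, 0.1029]
eef_rot: [0.557, -0.435, 0.435, -0.557]
wrist_force: [0.2, 0.1, -0.4]
width: 0.64
```

```bash
python3 plan.py 0.5676 -0.0027 0.101 -76; python3 - <<'E'
from bench import optics
from h import *
import pickle
S=optics.get_image("scene");pickle.dump(S,open("st5.pkl","wb"))
l,t,r,b=255,185,300,230
im=cv2.resize(S["color"][t:b,l:r],None,fx=13,fy=13,interpolation=cv2.INTER_CUBIC)
cv2.imwrite("pics/g9.png",im)
E
```

```text
t 13.25 pos [ 0.5681 -0.0023  0.1029] phi -75.99 tilt [-0.01  0.  ] F [ 0.2  0.1 -0.4] w 0.64 q7 -1.66
 twist 0.01
 offset in frame -76.0 : [ 0.0002  0.0019 -0.0006] dist 0.002
```

View pics/g9.png

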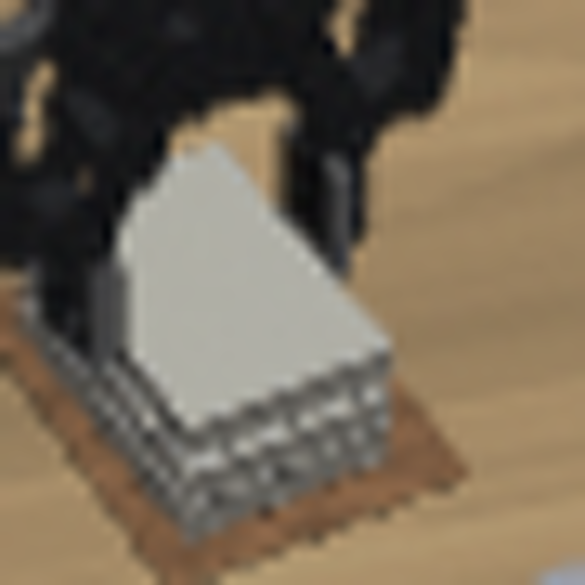

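Request:
drive_tool:
  motion:
    - {"offset": [0, 0.002, -0.0004], "twist": 0, "claw": 0.5}
    - {"offset": [0, 0.001, 0], "twist": 0, "claw": 0.5}
    - {"offset": [0, 0, 0], "twist": 0, "claw": 0.5}

```text
clock: 13.6
tool_pos: [0.5677, -0.0026, 0.0997]
eef_rot: [0.557, -0.435, 0.435, -0.557]
wrist_force: [-0.0, 0.6, -0.6]
width: 0.643
```

```bash
python3 plan.py 0.5676 -0.0027 0.099 -76; python3 - <<'E'
from bench import optics
from h import *
import pickle
S=optics.get_image("scene");pickle.dump(S,open("st6.pkl","wb"))
l,t,r,b=255,185,300,230
im=cv2.resize(S["color"][t:b,l:r],None,fx=13,fy=13,interpolation=cv2.INTER_CUBIC)
cv2.imwrite("pics/g10.png",im)
E
```

```text
t 13.6 pos [ 0.5677 -0.0026  0.0997] phi -76.0 tilt [-0.02 -0.  ] F [-0.   0.6 -0.6] w 0.643 q7 -1.66
 twist -0.0
 offset in frame -76.0 : [ 0.0001  0.0007 -0.0001] dist 0.001
```

View pics/g10.png

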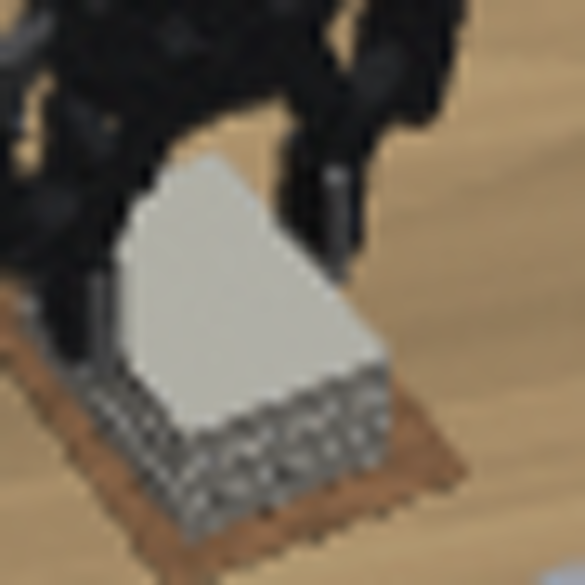

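Request:
drive_tool:
  motion:
    - {"offset": [0, 0.0005, 0], "twist": 0, "claw": 0.5}
    - {"offset": [0, 0.0003, 0], "twist": 0, "claw": 0.5}
    - {"offset": [0, 0, 0], "twist": 0, "claw": 0.5}

```text
clock: 13.95
tool_pos: [0.5679, -0.0026, 0.0993]
eef_rot: [-0.557, 0.435, -0.435, 0.557]
wrist_force: [-0.9, -0.8, 1.9]
width: 0.645
```

Request:
drive_tool:
  motion:
    - {"offset": [0, 0, 0], "twist": 0, "claw": 0.75}
    - {"offset": [0, 0, 0], "twist": 0, "claw": 0.8}
    - {"offset": [0, 0, 0], "twist": 0, "claw": 0.8}
    - {"offset": [0, -0.02, 0], "twist": 0, "claw": 0.8}
    - {"offset": [0, -0.04, 0], "twist": 0, "claw": 0.8}
    - {"offset": [0, -0.05, 0], "twist": 0, "claw": 0.7}
    - {"offset": [0, -0.05, 0], "twist": 6, "claw": 0.6}
    - {"offset": [0.03, -0.03, 0], "twist": 6, "claw": 0.6}

```text
clock: 14.75
tool_pos: [0.5729, -0.0277, 0.2936]
eef_rot: [-0.507, 0.49, -0.491, 0.511]
wrist_force: [1.0, -0.5, -0.2]
width: 0.595
```

```bash
python3 plan.py 0.537 -0.26 0.26 -88.3
```

```text
t 14.75 pos [ 0.5729 -0.0277  0.2936] phi -87.82 tilt [0.31 0.17] F [ 1.  -0.5 -0.2] w 0.595 q7 -1.7
 twist 0.48
 offset in frame -88.3 : [ 0.2312  0.0336 -0.0428] dist 0.237
```

Request:
drive_tool:
  motion:
    - {"offset": [0.045, 0, -0.01], "twist": 0, "claw": 0.6}
    - {"offset": [0.045, 0, -0.01], "twist": 0, "claw": 0.6}
    - {"offset": [0.045, 0, -0.01], "twist": 0, "claw": 0.6}
    - {"offset": [0.045, 0, -0.008], "twist": 0, "claw": 0.6}
    - {"offset": [0.04, 0, -0.004], "twist": 0, "claw": 0.6}
    - {"offset": [0, 0, 0], "twist": 0, "claw": 0.6}
    - {"offset": [0, 0, 0], "twist": 0, "claw": 0.6}

```text
clock: 15.45
tool_pos: [0.5372, -0.2546, 0.2888]
eef_rot: [0.508, -0.492, 0.492, -0.508]
wrist_force: [-0.7, 2.1, 0.6]
width: 0.598
```

```bash
python3 plan.py 0.537 -0.26 0.26 -88.3; python3 lk.py p2 0.04;python3 - <<'E'
import pickle;from h import *
S,T=pickle.load(open("p2.pkl","rb"))
a=cv2.resize(S["color"][130:230,130:230],None,fx=4,fy=4,interpolation=2);b=cv2.resize(T["color"][150:250,300:400],None,fx=4,fy=4,interpolation=2)
cv2.imwrite("pics/h1.png",np.hstack([a,b]))
E
```

```text
t 15.45 pos [ 0.5372 -0.2546  0.2888] phi -88.15 tilt [-0.02  0.01] F [-0.7  2.1  0.6] w 0.598 q7 -1.28
 twist 0.15
 offset in frame -88.3 : [ 0.0054  0.0288 -0.0004] dist 0.029
S [ 0.5659 -0.0022  0.2456] 0.0339 diff to base [-0.0004  0.0009  0.0051]
T [ 0.5679 -0.0026  0.2473] 0.0188 diff to base [ 0.0002  0.0007 -0.0003]
```

View pics/p2.png

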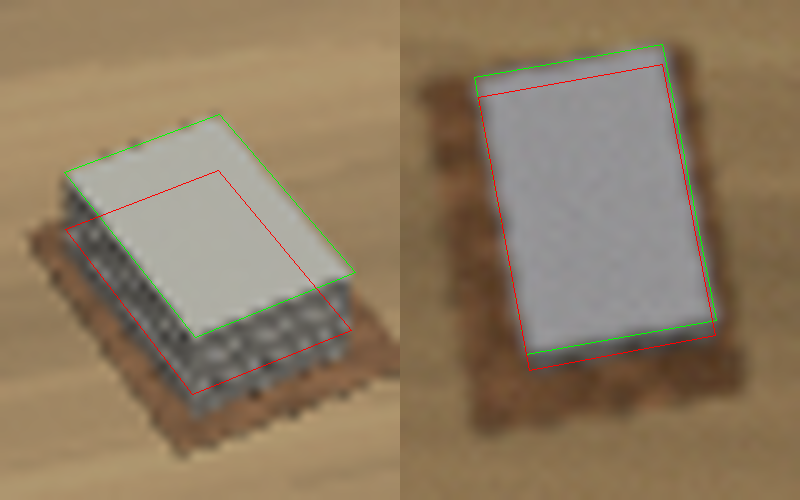

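View pics/h1.png

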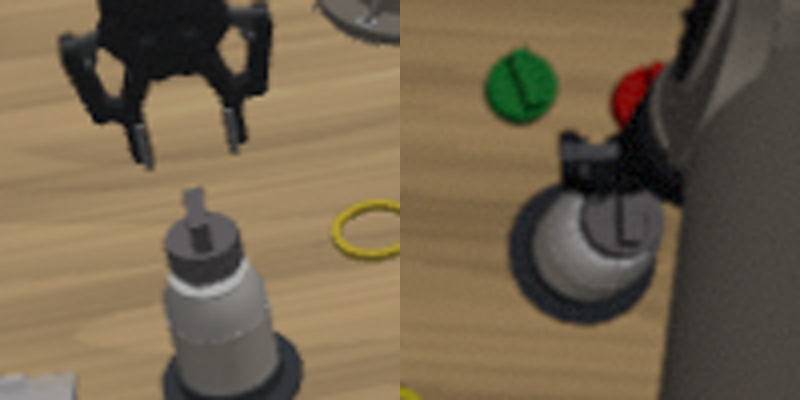

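Request:
drive_tool:
  motion:
    - {"offset": [0.005, 0.0, 0], "twist": 0, "claw": 0.6}
    - {"offset": [0, 0.015, 0], "twist": 0, "claw": 0.6}
    - {"offset": [0, 0.015, 0], "twist": 0, "claw": 0.6}
    - {"offset": [0, 0.015, 0], "twist": 0, "claw": 0.6}
    - {"offset": [0, 0, 0], "twist": 0, "claw": 0.6}
    - {"offset": [0, 0, 0], "twist": 0, "claw": 0.6}

```text
clock: 16.15
tool_pos: [0.5376, -0.2584, 0.2432]
eef_rot: [0.509, -0.492, 0.491, -0.509]
wrist_force: [0.7, -0.3, 0.3]
width: 0.602
```

```bash
python3 plan.py 0.5367 -0.26 0.226 -88.3;python3 - <<'E'
from bench import optics
from h import *
S=optics.get_image("scene");T=optics.get_image("top")
a=cv2.resize(S["color"][150:230,140:220],None,fx=5,fy=5,interpolation=2);b=cv2.resize(T["color"][170:250,310:390],None,fx=5,fy=5,interpolation=2)
cv2.imwrite("pics/h2.png",np.hstack([a,b]))
E
```

```text
t 16.15 pos [ 0.5376 -0.2584  0.2432] phi -87.98 tilt [-0.08  0.04] F [ 0.7 -0.3  0.3] w 0.602 q7 -1.28
 twist 0.32
 offset in frame -88.3 : [ 0.0016  0.0172 -0.001 ] dist 0.017
```

View pics/h2.png

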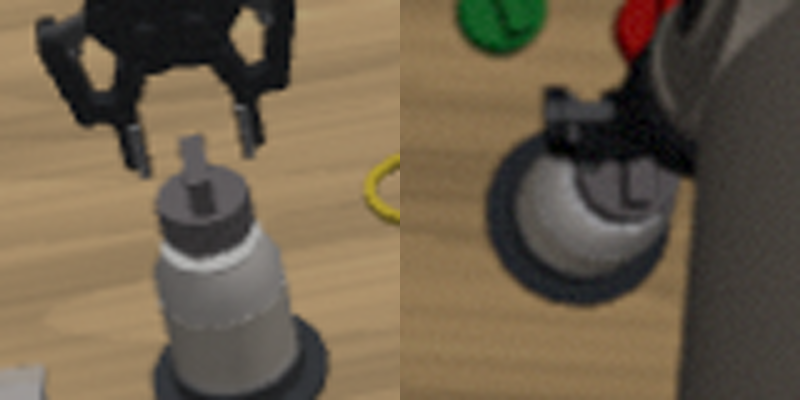

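Request:
drive_tool:
  motion:
    - {"offset": [0.0015, 0.005, -0.001], "twist": 0.3, "claw": 0.5}
    - {"offset": [0, 0.008, 0], "twist": 0, "claw": 0.5}
    - {"offset": [0, 0.004, 0], "twist": 0, "claw": 0.5}
    - {"offset": [0, 0, 0], "twist": 0, "claw": 0.5}
    - {"offset": [0, 0, 0], "twist": 0, "claw": 0.5}

```text
clock: 16.75
tool_pos: [0.5369, -0.2601, 0.2269]
eef_rot: [0.507, -0.493, 0.492, -0.507]
wrist_force: [0.4, 0.3, 0.7]
width: 0.497
```

```bash
python3 plan.py 0.5367 -0.26 0.226 -88.3;python3 - <<'E'
from bench import optics
from h import *
S=optics.get_image("scene");T=optics.get_image("top")
a=cv2.resize(S["color"][150:230,140:220],None,fx=5,fy=5,interpolation=2);b=cv2.resize(T["color"][170:250,310:390],None,fx=5,fy=5,interpolation=2)
cv2.imwrite("pics/h3.png",np.hstack([a,b]))
E
```

```text
t 16.75 pos [ 0.5369 -0.2601  0.2269] phi -88.3 tilt [-0.01  0.01] F [0.4 0.3 0.7] w 0.497 q7 -1.29
 twist 0.0
 offset in frame -88.3 : [-0.0001  0.0009 -0.0002] dist 0.001
```

View pics/h3.png

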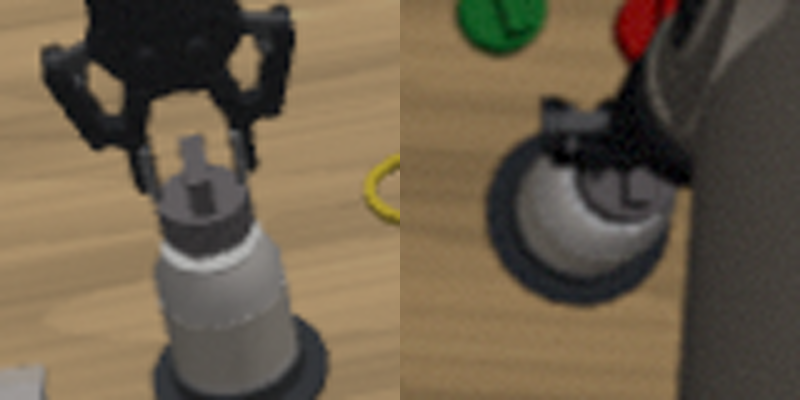

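Request:
drive_tool:
  motion:
    - {"offset": [0, 0, 0], "twist": 0, "claw": 0.35}
    - {"offset": [0, 0, 0], "twist": 0, "claw": 0.25}
    - {"offset": [0, 0, 0], "twist": 0, "claw": 0.18}
    - {"offset": [0, 0, 0], "twist": 0, "claw": 0.1}
    - {"offset": [0, 0, 0], "twist": 0, "claw": 0.05}
    - {"offset": [0, 0, 0], "twist": 0, "claw": 0}
    - {"offset": [0, 0, 0], "twist": 0, "claw": 0}
  grip_force: 70

```text
clock: 17.55
tool_pos: [0.537, -0.2601, 0.2273]
eef_rot: [-0.507, 0.492, -0.493, 0.507]
wrist_force: [-1.0, 0.4, 4.0]
width: 0.147
```

```bash
python3 plan.py;python3 - <<'E'
from bench import optics
from h import *
S=optics.get_image("scene");T=optics.get_image("top")
a=cv2.resize(S["color"][150:230,140:220],None,fx=5,fy=5,interpolation=2);b=cv2.resize(T["color"][170:250,310:390],None,fx=5,fy=5,interpolation=2)
cv2.imwrite("pics/h4.png",np.hstack([a,b]))
E
```

```text
t 17.55 pos [ 0.537  -0.2601  0.2273] phi -88.3 tilt [ 0.01 -0.  ] F [-1.   0.4  4. ] w 0.147 q7 -1.29
```

View pics/h4.png

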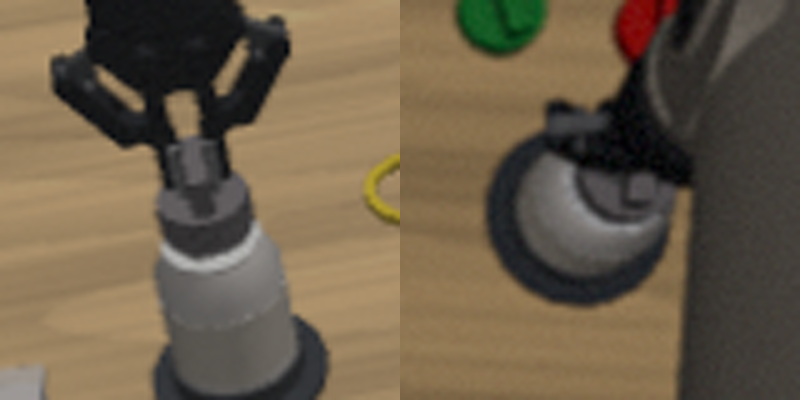

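Request:
drive_tool:
  motion:
    - {"offset": [0, 0.002, 0], "twist": 0, "claw": 0}
    - {"offset": [0, 0.002, 0], "twist": 0, "claw": 0}
    - {"offset": [0, 0.002, 0], "twist": 0, "claw": 0}
    - {"offset": [0, 0, 0], "twist": 0, "claw": 0}
    - {"offset": [0, 0, 0], "twist": 0, "claw": 0}

```text
clock: 18.15
tool_pos: [0.537, -0.2601, 0.2216]
eef_rot: [-0.507, 0.492, -0.493, 0.507]
wrist_force: [-2.7, 2.1, 8.5]
width: 0.145
```

```bash
python3 plan.py
```

```text
t 18.15 pos [ 0.537  -0.2601  0.2216] phi -88.3 tilt [ 0.02 -0.01] F [-2.7  2.1  8.5] w 0.145 q7 -1.29
```

Request:
drive_tool:
  motion:
    - {"offset": [0, 0.001, 0], "twist": 0, "claw": 0}
    - {"offset": [0, 0.001, 0], "twist": 0, "claw": 0}
    - {"offset": [0, 0, 0], "twist": 0, "claw": 0}
    - {"offset": [0, 0, 0], "twist": 0, "claw": 0}

```text
clock: 18.55
tool_pos: [0.537, -0.2601, 0.2198]
eef_rot: [-0.507, 0.492, -0.493, 0.507]
wrist_force: [-3.6, 1.8, 11.0]
width: 0.148
```

```bash
python3 plan.py;python3 - <<'E'
from bench import optics
from h import *
S=optics.get_image("scene")
a=cv2.resize(S["color"][150:230,140:220],None,fx=7,fy=7,interpolation=2)
cv2.imwrite("pics/h5.png",a)
E
```

```text
t 18.55 pos [ 0.537  -0.2601  0.2198] phi -88.3 tilt [ 0.02 -0.01] F [-3.6  1.8 11. ] w 0.148 q7 -1.29
```

View pics/h5.png

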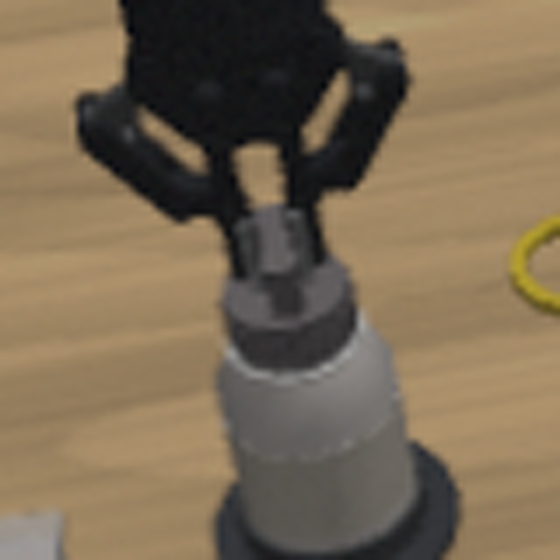

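Request:
drive_tool:
  motion:
    - {"offset": [0, 0.0005, 0], "twist": 0, "claw": 0}
    - {"offset": [0, 0, 0], "twist": -6, "claw": 0}
    - {"offset": [0, 0, 0], "twist": -6, "claw": 0}
    - {"offset": [0, 0, 0], "twist": -6, "claw": 0}
    - {"offset": [0, 0, 0], "twist": -6, "claw": 0}
    - {"offset": [0, 0, 0], "twist": 0, "claw": 0}

```text
clock: 19.2
tool_pos: [0.5376, -0.2599, 0.2196]
eef_rot: [-0.599, 0.375, -0.376, 0.6]
wrist_force: [-2.2, 2.1, 9.8]
width: 0.148
```

```bash
python3 plan.py 0.537 -0.2601 0.2194;python3 - <<'E'
from bench import optics,telemetry
print(telemetry.observe()["wrist_torque"])
from h import *
S=optics.get_image("scene")
a=cv2.resize(S["color"][150:230,140:220],None,fx=7,fy=7,interpolation=2)
cv2.imwrite("pics/h6.png",a)
E
```

```text
t 19.2 pos [ 0.5376 -0.2599  0.2196] phi -64.12 tilt [ 0.1 -0. ] F [-2.2  2.1  9.8] w 0.148 q7 -0.92
 offset in frame -64.1 : [-0.0001  0.0002 -0.0006] dist 0.001
[0.36364165 0.50616036 0.02028729]
```

View pics/h6.png

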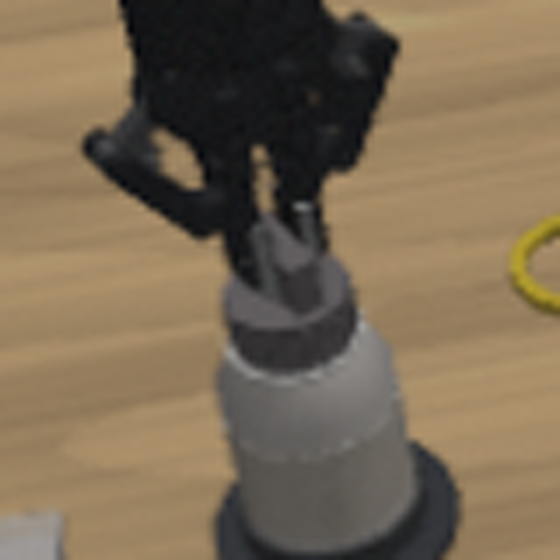

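Request:
drive_tool:
  motion:
    - {"offset": [0, 0.0003, 0], "twist": -7, "claw": 0}
    - {"offset": [0, 0, 0], "twist": -7, "claw": 0}
    - {"offset": [0, 0, 0], "twist": -7, "claw": 0}
    - {"offset": [0, 0, 0], "twist": -7, "claw": 0}
    - {"offset": [0, 0, 0], "twist": -7, "claw": 0}
    - {"offset": [0, 0, 0], "twist": -7, "claw": 0}
    - {"offset": [0, 0, 0], "twist": -7, "claw": 0}
    - {"offset": [0, 0, 0], "twist": -5, "claw": 0}

```text
clock: 20.05
tool_pos: [0.5375, -0.2597, 0.2195]
eef_rot: [-0.704, 0.061, -0.062, 0.704]
wrist_force: [-3.0, 3.1, 12.6]
width: 0.146
```

Request:
drive_tool:
  motion:
    - {"offset": [0, 0, 0], "twist": 0, "claw": 0}
    - {"offset": [0, 0, 0], "twist": 0, "claw": 0}

```text
clock: 20.25
tool_pos: [0.5375, -0.2598, 0.2195]
eef_rot: [-0.704, 0.063, -0.064, 0.704]
wrist_force: [-3.9, 2.1, 11.6]
width: 0.148
```

```bash
python3 plan.py 0.537 -0.2601 0.2194;python3 - <<'E'
from bench import optics,telemetry
print(telemetry.observe()["wrist_torque"])
from h import *
S=optics.get_image("scene")
a=cv2.resize(S["color"][150:230,140:220],None,fx=7,fy=7,interpolation=2)
cv2.imwrite("pics/h7.png",a)
E
```

```text
t 20.25 pos [ 0.5375 -0.2598  0.2195] phi -10.27 tilt [ 0.08 -0.  ] F [-3.9  2.1 11.6] w 0.148 q7 -0.08
 offset in frame -10.3 : [-0.0005  0.0001 -0.0004] dist 0.001
[0.54100198 0.67652454 0.07050613]
```

View pics/h7.png

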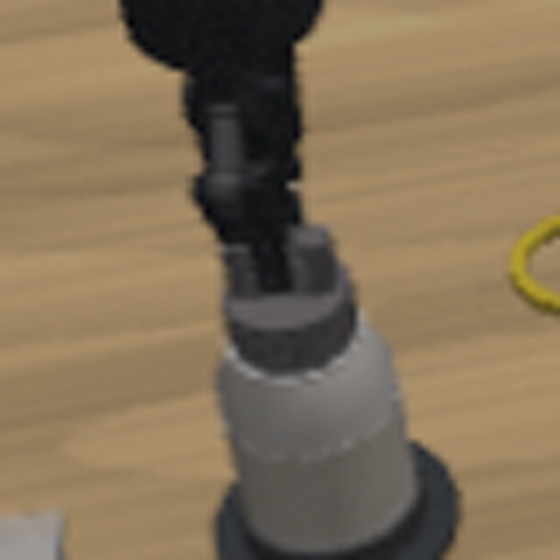

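Request:
drive_tool:
  motion:
    - {"offset": [0, -0.004, 0], "twist": 0, "claw": 0}
    - {"offset": [0, -0.006, 0], "twist": 0, "claw": 0}
    - {"offset": [0, -0.006, 0], "twist": 0, "claw": 0}
    - {"offset": [0, -0.008, 0], "twist": 0, "claw": 0}
    - {"offset": [0, 0, 0], "twist": 0, "claw": 0}
    - {"offset": [0, 0, 0], "twist": 0, "claw": 0}

```text
clock: 20.9
tool_pos: [0.5367, -0.2603, 0.2422]
eef_rot: [0.704, -0.064, 0.064, -0.704]
wrist_force: [-0.2, 0.1, -0.9]
width: 0.142
```

```bash
python3 plan.py 0.537 -0.26 0.266;python3 - <<'E'
from bench import optics,telemetry
from h import *
S=optics.get_image("scene")
a=cv2.resize(S["color"][150:230,140:220],None,fx=7,fy=7,interpolation=2)
cv2.imwrite("pics/h8.png",a)
E
```

```text
t 20.9 pos [ 0.5367 -0.2603  0.2422] phi -10.32 tilt [-0.01 -0.01] F [-0.2  0.1 -0.9] w 0.142 q7 -0.07
 offset in frame -10.3 : [ 0.0002 -0.0238  0.0004] dist 0.024
```

View pics/h8.png

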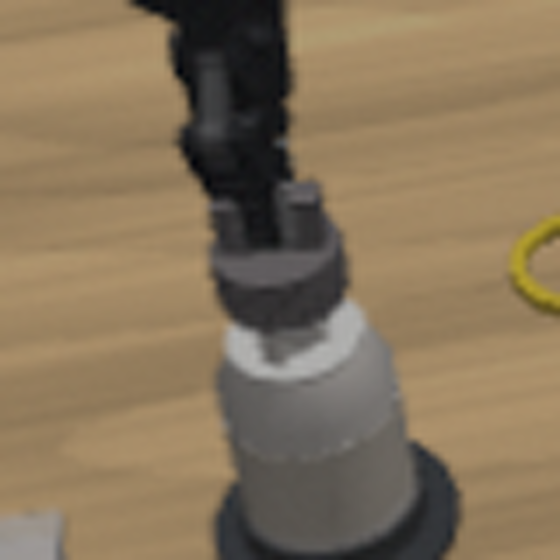

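Request:
drive_tool:
  motion:
    - {"offset": [0, -0.008, 0], "twist": 0, "claw": 0}
    - {"offset": [0, -0.008, 0], "twist": 0, "claw": 0}
    - {"offset": [0, -0.006, 0], "twist": 0, "claw": 0}
    - {"offset": [0, 0, 0], "twist": 0, "claw": 0}
    - {"offset": [0, 0, 0], "twist": 0, "claw": 0}
    - {"offset": [0, 0, 0], "twist": 0, "claw": 0}

```text
clock: 21.55
tool_pos: [0.5367, -0.2601, 0.2641]
eef_rot: [-0.704, 0.064, -0.063, 0.704]
wrist_force: [-0.1, -0.1, -0.7]
width: 0.147
```

```bash
python3 plan.py 0.537 -0.26 0.266;python3 lk.py p3 0.04; python3 - <<'E'
import pickle;from h import *
S,T=pickle.load(open("p3.pkl","rb")); s=telemetry=None
cv2.imwrite("pics/sc3.png",S["color"]);
th=np.linspace(0,2*np.pi,60)
def circ(z,r=.0265,x=.537,y=-.2601): return np.c_[x+r*np.cos(th),y+r*np.sin(th),np.full(60,z)]
out=[]
for p,(l,t,r,b) in((S,(150,140,210,200)),(T,(330,170,390,230))):
    im=cv2.resize(p["color"][t:b,l:r],None,fx=6.6,fy=6.6,interpolation=cv2.INTER_CUBIC)
    if p is S:
        for X in(circ(.1925-.002),circ(.1665-.002)):
            q=(proj(p,X)-[l,t]+.5)*6.6-.5;cv2.polylines(im,[np.round(q).astype(np.int32)],True,(0,255,0),1)
    out.append(im)
cv2.imwrite("pics/h9.png",np.hstack(out))
E
```

```text
t 21.55 pos [ 0.5367 -0.2601  0.2641] phi -10.3 tilt [-0.02  0.  ] F [-0.1 -0.1 -0.7] w 0.147 q7 -0.05
 offset in frame -10.3 : [ 0.0003 -0.0019  0.0002] dist 0.002
S [ 0.566  -0.0022  0.2451] 0.0335 diff to base [-0.0003  0.0009  0.0046]
T [ 0.5679 -0.0027  0.2462] 0.0185 diff to base [ 0.0002  0.0006 -0.0014]
```

View pics/h9.png

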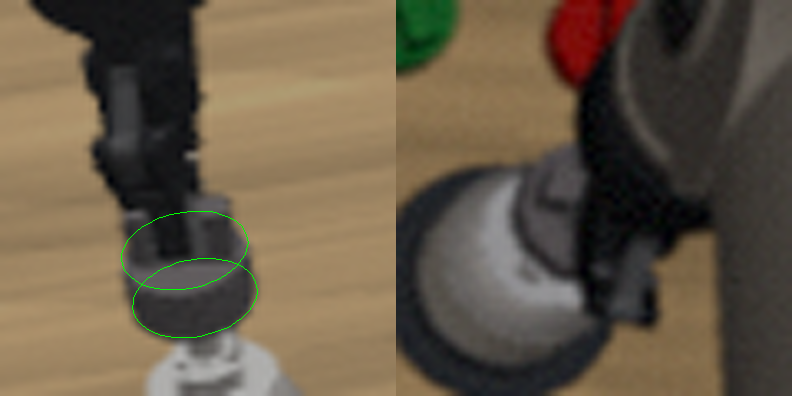

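View pics/sc3.png

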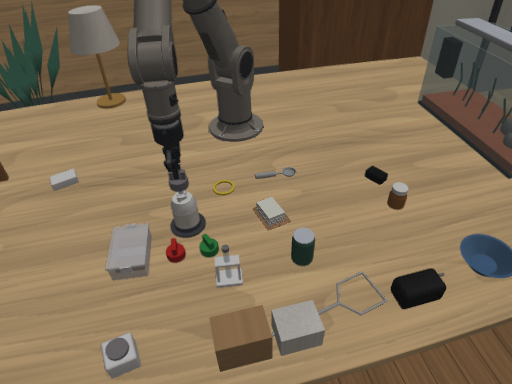

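```bash
python3 - <<'E'
import pickle;from h import *
S,T=pickle.load(open("p3.pkl","rb"))
th=np.linspace(0,2*np.pi,60)
def circ(z,r=.0265,x=.5357,y=-.2603): return np.c_[x+r*np.cos(th),y+r*np.sin(th),np.full(60,z)]
out=[]
for d in(0,1):
    l,t,r,b=160,160,200,210
    im=cv2.resize(S["color"][t:b,l:r],None,fx=10,fy=10,interpolation=cv2.INTER_CUBIC);im=np.clip(im*1.6,0,255).astype(np.uint8)
    if d:
        for X in(circ(.1858),circ(.1598),circ(.123)):
            q=(proj(S,X)-[l,t]+.5)*10-.5;cv2.polylines(im,[np.round(q).astype(np.int32)],True,(0,255,0),1)
    out.append(im)
cv2.imwrite("pics/h10.png",np.hstack(out))
E
```

```text
(no output)
```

View pics/h10.png

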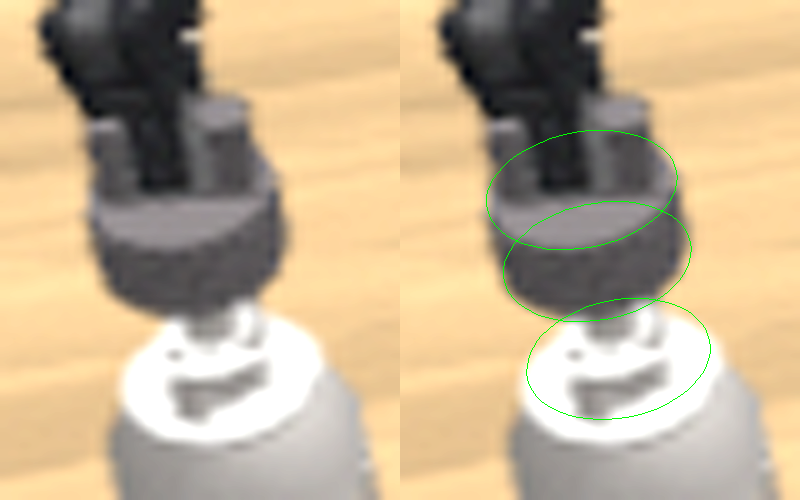

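```bash
python3 -c "
from bench import job; print(job.job_done())"
```

```text
the job is handed in; nothing more can be done
None
```

I finished the job and handed it in; the robot's clock stood at 21.6 s at my last check, against the 54 s limit.

- **Tiles:** Both loose tiles are stacked on the base tile and released. In the last pictures the top tile was less than 1 mm off the base tile: about 0.2–0.3 mm in x, 0.6–0.9 mm in y and under 0.3° in turn.
- **Cap:** I gripped the grey cap by its fin, pressed it about 7.5–8 mm (11 N) and turned it 78° anticlockwise. I then lifted it straight up, to about 37 mm above its locked height. It is still held, level to within the picture's resolution. It is centred over the bottle, with its rim about 26 mm above the neck.
- **Other items:** In the last overall picture the other items, including the red and green look-alike caps, looked undisturbed. That was by eye; I did not measure their positions again.

**Disagreements:** The scene and top cameras differed by up to about 3 mm in absolute x. I placed the tiles by their offset from the base tile within each picture. The arm hid the top view while I was placing, so those checks used only the scene camera until the arm moved away. My first overlay of the lifted cap was drawn about 5 mm too high because I used the wrong height; redrawn at the right one, it matched.

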